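Find the spare collet body under the sprung cover plate

TASK

Press the loose cover plate of the sloping spare-parts holder firmly down and, keeping it pressed, slide it sideways as far as it goes into the empty half of the holder, and leave it there. See which pocket holds the long collet body, draw it out and stand it gently upright, bored end up, near the middle of the parts dish (the upturned canister lid). Do not force anything, and leave the short bushes in their pockets and the other things on the bench where they are.

Things in the scene. Friction and masses are not known exactly. Their poses are not given: they have to be found in the camera images.
- holder: fixed spare-parts holder, a grey block 256 mm long (y), 135 mm high. Its top, the deck, slopes 40 deg, facing -x (roughly the robot's right) and up. y is level along the block, roughly towards the robot; z up; origin on the table under the deck's centre. In these axes the deck's outward normal is n = (-0.643, 0, 0.766), up-slope is (0.766, 0, 0.643)
- deck (a point): centre of the holder's deck, 74 mm above the table (axes as the holder). Along both long edges run guide walls with inward lips that keep the cover plate in: 68 mm free between the lips, whose tops are 39.5 mm above the deck. Three square pockets, 21 x 21 mm, 36 mm deep along n, lie in a level row in the -y (far) half
- bay (a point): middle of the parking bay, the empty +y (near) half of the holder, at the plate's underside (19 mm above the deck). Its lips are lower than those of the closed place: the plate can enter beneath them only while it is held pressed down, by 5 to 7 mm from where it rests
- pocket0 (a point): centre of the mouth of pocket 0, in the plane of the deck, on the middle line (pocket 0 is nearest the -y end, pocket 2 the middle); its axis is the deck normal n
- pocket1 (a point): centre of the mouth of pocket 1, in the plane of the deck, on the middle line (pocket 0 is nearest the -y end, pocket 2 the middle); its axis is the deck normal n
- pocket2 (a point): centre of the mouth of pocket 2, in the plane of the deck, on the middle line (pocket 0 is nearest the -y end, pocket 2 the middle); its axis is the deck normal n
- cover_grip (a point): middle of the dark grip bar in the middle of the cover plate: bar 14 mm wide (along holder y), 34 mm long (up-slope), 24 mm high; the point is 12 mm above the plate's top face and 12 mm below the bar's top. Axes: z the plate's normal, y the holder's y. Closed, it is 66 mm to the -y side of the holder's origin; fully aside, 66 mm to the +y side
- cover: loose steel cover plate, 106 (holder y) x 84 (up-slope) x 5 mm, 0.22 kg; origin at the centre of its underside. Closed, it covers the pockets and rests on a sprung bed, underside 27 mm above the deck. Pressed down, it slides 132 mm along holder +y to the end stop. The lips stop it from being lifted out
- bed (a joint): how far the sprung bed under the closed cover plate is pressed down, m along -n: 0 up, 0.007 at its bottom stop. It pushes up with about 6 N at the top and 12 N at the bottom; it springs up again behind the plate once that has left it (after 109 mm)
- part_center (a point): the wanted spare collet body, a plain brass-coloured round bar, 18 mm diameter, 52 mm long, 90 g, with a bored top end and a shallow groove round it. It stands loosely in one of the three pockets (any of them) along the pocket's axis and sticks 16 mm out, leaning 2 to 3 deg down-slope in the play. This point is its centre, 26 mm from either end; own z runs along it towards the bored top
- stub1_center (a point): short brass bush, 18 mm diameter, 20 mm long, at the bottom of another pocket, its top 16 mm below the deck; the point is its centre; it stays where it is
- stub2_center (a point): second short bush, the same as the first, in the remaining pocket; it stays where it is
- dish: fixed upturned aluminium canister lid used as a parts dish: 128 mm outside, rim 12 mm above the table, flat floor 4 mm above the table, about 116 mm across; origin on the table under its centre, z up
- endcap: bystander: loose aluminium canister end cap with a raised hub, 114 mm diameter, 30 mm high, lying flat; origin under its centre
- brush: bystander: flat hand brush with a wooden handle, lying on the table, about 200 mm long along its own x; origin under its middle
- hammer: bystander: hammer lying on the table, about 260 mm long along its own x; origin under its middle
- wrench: bystander: steel spanner lying on the table, about 180 mm long along its own x; origin under its middle
- spray: bystander: standing spray can, 56 mm diameter, 170 mm high; origin under its centre
- spacer: bystander: loose aluminium ring, 70 mm outside diameter, 22 mm high; origin under its centre
- spacer2: bystander: loose steel ring, 60 mm outside diameter, 30 mm high; origin under its centre
- part: the same collet body; origin at the centre of its lower end, axes as for its centre point
Mind the look-alikes: they are no part of the job. Leave any orange or turquoise look-alike of the cover alone. Leave any turquoise look-alike of the dish alone.

How it is judged:
By the outcome, as a careful person would: the job done as asked, in the order asked, and still so for the second after the job is handed in, with the robot touching nothing.
It also fails if it takes over 53 s, if anything falls off the work surface, if the arm or the gripper's body presses on something with over 40 N, if the wrist force passes 120 N, or if a joint passes its speed limit or range.

ROBOT

A 6-joint arm with a two-finger parallel gripper is mounted at the origin on the work surface. World frame = base frame: x ahead of the robot, y to its left, z up, the work surface at z = 0. Lengths are in m, angles in rad, forces in N, time in s.
With the tool pointing down it reaches from about 0.25 to 0.85 m from the base axis. Payload 12.5 kg.
Tool frame: the origin (TCP) lies at the very end of the fingers, on their centre line; the grasp point (between the pads) lies 19 mm behind it; z points along the fingers, y is the direction in which the jaws open and shut (so a half turn about z gives the same grasp; the last joint's range is limited). The gripper opens to 93 mm and grips with 3 to 60 N. Pads are 15 mm wide; open, the fingers measure 128 mm over their backs; the gripper's body (75 mm by 188 mm) begins 65 mm behind the grasp point.
Start: joints at [1.211, 0.351, 1.652, -0, 1.139, -0.085], TCP at [0.149, 0.529, 0.219] pointing down, gripper open.
Joint ranges: [-2.75, 2.75], [-0.79, 2.1], [0.01, 2.65], [-1.57, 4.71], [0.07, 3.14], [-2.87, 2.87]. Speed limits (rad/s): [2.22, 2.22, 2.79, 3.14, 3.14, 3.14].

INTERFACE

Orientations are given as a rotation vector (axis times angle).
In Python, from cell import bot gives the robot as it stands. The module is installed in compiled form; this text tells all that it offers.
- The arm moves only by the shell command python3 -m handwheel 'ROWS' [OPENING] [FORCE]. ROWS is JSON, one flat list of numbers, 6 for each row, row after row: the shift along the tool's x, y, z scaled (see below), then the turn, a rotation vector about the tool's x, y, z scaled (see below). A call has 1 to 5 rows; each row shifts and turns the pose as measured when the row begins, along the tool's axes as they then stand; what a row does not reach is not made up. The controller multiplies each number of a shift by 20 cm and each number of a turn by pi rad. A row lasts 1/10 s, in which the tool goes at most 50 mm and 8.59 degrees, less where a joint would pass 70% of its speed; a pose out of reach is approached as far as the arm can. A call with a number of a shift or a turn outside -1 to 1 is refused whole. A call with a gripper value outside its range is refused whole. OPENING is the opening, from 0 (shut) to 1 (fully open), set as the call begins (- or left out, the last holds). The fingers move at their own pace and stop on an object; FORCE is the grip in N (left out, the last holds). Time passes only in rows, so rows that do not move let the fingers close. It gives the time, the measured TCP pose, the force and the opening at its end, in the units of the state.
- bot.read_state(): the state, without advancing time (a new reading comes with each control period).
- bot.capture(name): name is "scene" or "top"; returns a dict with "image" (384x512x3 uint8, red, green, blue), "depth" (384x512 float32, m along the optical axis (not along the pixel's ray), 0 where there is no reading), "K" (3x3 intrinsics, pixels), "T" (4x4, takes a point from camera to world coordinates). Camera axes: x right, y up, looking along -z (the intrinsics and any distortion apply to the point x, -y, -z); pixel columns grow to the right and rows downward; lengths in m; the calibration is good to about 2 mm. A picture is of the moment at which its call begins.
- bot.close_job(): hands the job in, once; it reports no verdict.
Trained networks look in a picture, given as the dict that the camera call returned (one of the last four; its "shot" number tells which), for a name from the list of things; names that differ only in an ending like _2 or _b are one class to them, and where a whole thing is asked for, a point or a joint stands for the part that bears it (a point fixed in the world has none). Each returns a list of dicts, best first, with "confidence" (0 to 1); they miss things now and then, are a little off and sometimes report something else, mostly with a low value. They report only what shows in the picture. A call takes as long as a camera call. They do not tell look-alikes from the thing itself.
- bot.cut_out(name, picture): "mask" (384x512 bool, what is visible of it) and "rect" ([centre column, centre row, width, height] in pixels, round what is visible of it).
The state is a dict: "t": time; "joint_positions": joint angles; "joint_velocities": joint speeds; "joint_efforts": joint torques, N m; "ee_pos": TCP position; "eef_rot": TCP orientation; "force": force on the tool from outside, world axes, zero at the start; "ft_torque": the same for the moment, N m; "width": opening from 0.0 (shut) to 1.0 (fully open).
Only numpy, scipy, OpenCV 4.12 (cv2) and the standard library are available. Lean on these libraries where they do the work, as an engineer would, in place of code of your own. Each camera call takes 0.05 s, during which the arm holds its last target.

## Working session

There is one attempt and no reset: what is moved stays moved. The work goes in short steps, Python scripts to look and compute and a shell command to move; the robot and the scene stay as the last step left them, time stands still between calls to the robot, and variables do not carry over. Pictures are saved under pics/ and viewed, and the job is handed in when it is done.

```bash
mkdir -p pics; ls
python3 - <<'E'
from cell import bot
import cv2,numpy as np,pickle
s=bot.read_state(); print(s)
for n in ("scene","top"):
    p=bot.capture(n); pickle.dump({k:p[k] for k in p},open(f"pics/{n}0.pkl","wb"))
    cv2.imwrite(f"pics/{n}0.png",cv2.resize(p["image"][:,:,::-1],(800,600)))
    print(n,p["K"],p["T"],p.keys())
    for t in ("holder","cover","dish","cover_grip"):
        for r in bot.cut_out(t,p): print(t,r["confidence"],r["rect"])
E
```

```text
pics
{'t': 0.0, 'joint_positions': array([ 1.21139670e+00,  3.51251287e-01,  1.65245966e+00, -2.35217225e-05,
        1.13909384e+00, -8.46095778e-02]), 'joint_velocities': array([ 4.66372801e-05,  5.48833146e-04, -9.97119488e-04, -4.72849187e-04,
        7.99420601e-04,  7.59191371e-04]), 'joint_efforts': array([ 2.68231794e-03, -4.97333407e+01, -2.85254645e+01,  6.99897995e-02,
        2.58495938e-02, -1.17966051e-04]), 'ee_pos': array([0.14909791, 0.52902855, 0.21807967]), 'eef_rot': array([-4.30233338e-01, -3.11174456e+00,  1.86453043e-03]), 'force': array([-0.56041376, -0.42253022,  0.35917323]), 'ft_torque': array([ 0.03880458,  0.00336609, -0.03882243]), 'width': 0.9999386941328761}
scene [[444.75260369   0.         255.98789106]
 [  0.         444.75260369 193.49787883]
 [  0.           0.           1.        ]] [[-0.10241133 -0.58696722  0.80310734  1.55362577]
 [ 0.99471459 -0.06643666  0.07828829  0.05192825]
 [ 0.00740311  0.8068802   0.59066872  0.85652189]
 [ 0.          0.          0.          1.        ]] dict_keys(['image', 'depth', 'K', 'T', 'shot'])
holder 0.85 [26
[... 518 characters left out ...]
     1.        ]] [[ 0.01069278  0.98503864 -0.17200156  0.2850807 ]
 [-0.9998237   0.01318727  0.01336662 -0.06204306]
 [ 0.01543487  0.17182831  0.98500599  1.47834503]
 [ 0.          0.          0.          1.        ]] dict_keys(['image', 'depth', 'K', 'T', 'shot'])
holder 0.86 [237.7, 181.4, 50.8, 78.3]
holder 0.47 [321.3, 175.5, 29.2, 32.6]
cover 0.97 [324.9, 133.2, 30.1, 31.1]
cover 0.67 [244.3, 159.0, 18.0, 24.2]
cover 0.57 [324.9, 255.0, 33.3, 32.6]
dish 0.76 [375.8, 162.4, 30.8, 30.3]
dish 0.7 [364.1, 199.9, 32.7, 29.3]
dish 0.5 [238.5, 180.8, 49.4, 78.3]
cover_grip 0.94 [326.7, 133.7, 26.4, 31.8]
cover_grip 0.85 [244.9, 159.2, 17.0, 24.5]
cover_grip 0.82 [326.0, 255.3, 33.8, 40.4]
```

View pics/scene0.png

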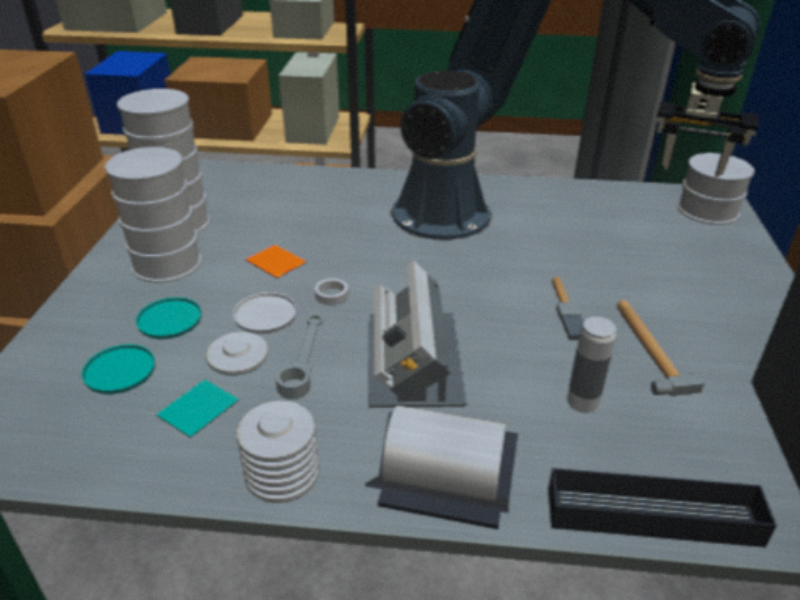

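View pics/top0.png

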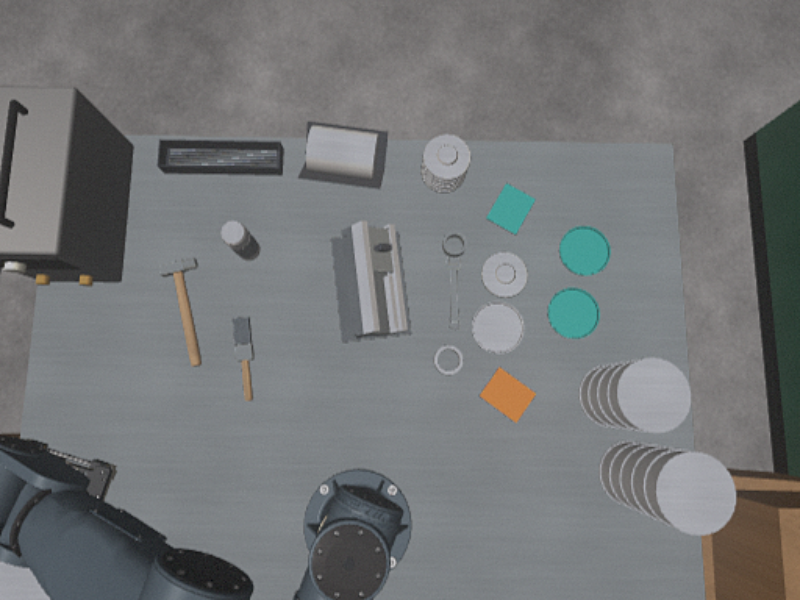

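The scene view shows the holder at about (415,340) in the 800-pixel picture. The dark grip is on its far half at (400,335), a brass spot shows at (408,365), the plain dish is at (265,312), and the end cap with its hub is at (237,352). In the top view the holder is at (375,280), the grip at (383,247), the dish at (498,328) and the end cap at (504,273). Next I'll fit the holder pose from the depth data.

```bash
cat > h.py <<'E'
import numpy as np,cv2,pickle
from scipy.spatial.transform import Rotation as R
def cloud(p):
    d=p["depth"];K=p["K"];T=p["T"]
    v,u=np.mgrid[0:384,0:512]
    x=(u-K[0,2])/K[0,0]*d; y=(v-K[1,2])/K[1,1]*d
    P=np.stack([x,-y,-d],-1)@T[:3,:3].T+T[:3,3]
    P[d==0]=np.nan
    return P
def proj(p,X):
    X=np.atleast_2d(X);c=(X-p["T"][:3,3])@p["T"][:3,:3]
    K=p["K"]; return np.stack([K[0,0]*c[:,0]/-c[:,2]+K[0,2],K[1,1]*-c[:,1]/-c[:,2]+K[1,2]],-1)
E
python3 - <<'E'
from h import *
for n,(a,b,c,d) in (("scene",(225,285,160,270)),("top",(205,270,130,225))):
    p=pickle.load(open(f"pics/{n}0.pkl","rb"))
    im=p["image"][c:d,a:b,::-1]
    k=min(800//(b-a),600//(d-c))
    im=cv2.resize(im,None,fx=k,fy=k,interpolation=cv2.INTER_CUBIC)
    im=np.clip(im.astype(float)*1.5,0,255).astype('uint8'); cv2.imwrite(f"pics/{n}0c.png",im)
    C=cloud(p); 
    q=C[c:d,a:b].reshape(-1,3); 
    t=q[(q[:,2]<.02)]; print(n,"table z",np.nanmedian(t[:,2]), np.nanmax(q[:,2]))
    for z0,z1 in((.11,.14),(.14,.2)):
        m=(q[:,2]>z0)&(q[:,2]<z1); print(z0,m.sum(),np.nanmin(q[m],0),np.nanmax(q[m],0))
E
```

```text
scene table z 0.0004917054644149044 0.14988762614929474
0.11 889 [ 0.43297102 -0.06564489  0.11000279] [0.84034348 0.04698393 0.1399244 ]
0.14 240 [ 0.49803339 -0.02905417  0.14033057] [0.87005565 0.04765723 0.14988763]
top table z 0.00035994473979483743 0.1440099623765949
0.11 762 [ 0.42989306 -0.06634043  0.11004889] [0.68523175 0.02137712 0.13990226]
0.14 3 [ 0.46159938 -0.03014878  0.14013305] [ 0.6368361  -0.0093491   0.14400996]
```

View pics/scene0c.png

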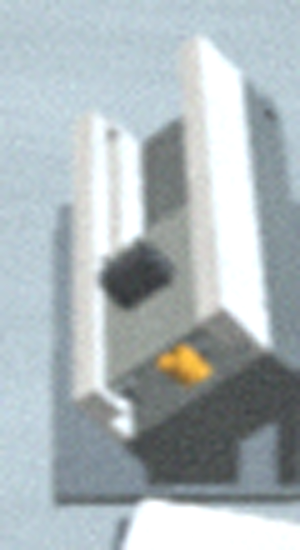

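View pics/top0c.png

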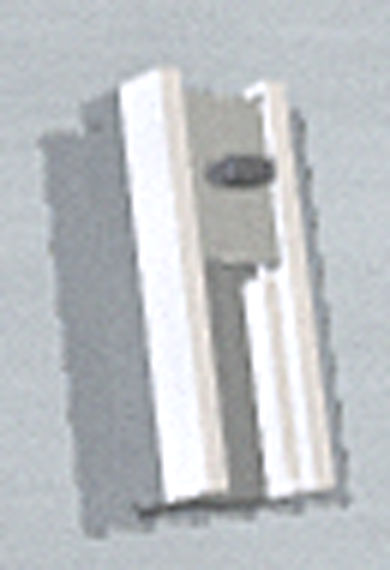

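Run:
```python
from h import *
from scipy.optimize import minimize
c4,s4=np.cos(np.radians(40)),np.sin(np.radians(40))
out={}
for n in ("scene","top"):
    p=pickle.load(open(f"pics/{n}0.pkl","rb"))
    q=cloud(p).reshape(-1,3)
    col=p["image"].reshape(-1,3).astype(int)
    m=(q[:,0]>.38)&(q[:,0]<.73)&(abs(q[:,1]+.03)<.11)&(q[:,2]>.03)&(q[:,2]<.16)
    q=q[m];col=col[m]; 
    out[n]=q
    bright=col.min(1)>150
    # white lip points with z>0.1 : upper wall
    for name,sel in (("up",bright&(q[:,2]>.11)),):
        a=q[sel]; print(n,name,len(a)); 
        cen=np.median(a,0); U,S,V=np.linalg.svd(a-a.mean(0)); print(cen,V[0],V[2],S)
    yaw0=np.arctan2(V[0][1],V[0][0]); 
    for yd in (-5,0,5): pass
```

```text
scene up 383
[ 0.57286597 -0.00479257  0.12331164] [ 9.90787833e-01  1.35422590e-01 -4.37333213e-04] [-0.1036825   0.76063842  0.64084252] [1.40759009 0.19988149 0.01664597]
top up 453
[ 0.55585173 -0.00755529  0.12444162] [-0.99065278 -0.13632691  0.00469563] [-0.09805771  0.73564568  0.67023139] [1.55681822 0.22333372 0.05604163]
```

```bash
cat >> h.py <<'E'
c4,s4=np.cos(np.radians(40)),np.sin(np.radians(40))
def axes(yaw):
    hx=np.array([np.cos(yaw),np.sin(yaw),0]);hy=np.array([-np.sin(yaw),np.cos(yaw),0]);z=np.array([0,0,1.])
    return hx,hy,c4*hx+s4*z,-s4*hx+c4*z   # hx,hy,u,n
E
python3 - <<'E'
from h import *
yaw=np.radians(97.8); hx,hy,u,nn=axes(yaw)
O=np.array([.56,-.03,.074])
for n in ("scene","top"):
    p=pickle.load(open(f"pics/{n}0.pkl","rb"))
    C=cloud(p); d=C-O
    Y=d@hy*1e3; S=d@u*1e3; N=d@nn*1e3
    m=(abs(Y)<160)&(abs(S)<90)&(C[...,2]>.03)
    # render ortho image in (Y,S) and colored
    img=np.zeros((360,680,3),np.uint8); img2=np.zeros_like(img)
    r=np.argwhere(m)
    for i,j in r[np.argsort(N[m])]:
        x=int((Y[i,j]+170)*2); y=int((90-S[i,j])*2)
        cv2.rectangle(img,(x-2,y-2),(x+2,y+2),p["image"][i,j][::-1].tolist(),-1)
        cv2.rectangle(img2,(x-2,y-2),(x+2,y+2),cv2.applyColorMap(np.uint8([[np.clip(N[i,j]*2+100,0,255)]]),cv2.COLORMAP_JET)[0,0].tolist(),-1)
    cv2.imwrite(f"pics/ortho_{n}.png",np.vstack([img,img2])[:600*2]);
    cv2.imwrite(f"pics/ortho_{n}.png",cv2.resize(np.vstack([img,img2]),(560,593)))
    for S0 in range(-70,71,5):
        k=m&(abs(S-S0)<2.5); 
        row=[]
        for y0 in range(-140,141,20):
            kk=k&(abs(Y-y0)<10); row.append("%4.0f"%np.median(N[kk]) if kk.sum()>1 else "   .")
        print("%4d"%S0,*row)
E
```

```text
-70    .    .    .    .    .    .    .    .    .    .    .    .    .    .    .
 -65    .    .    .    .    .    .    .    .    .    .    .    .    .    .    .
 -60    .    .    .    .    .    .    .    .    .    .    .    .    .    .    .
 -55    .    .    .    .    .    .    .    .    .    .    .    .    .    .    .
 -50   15   22   38   40   39   39   39   41   39   38   39   40   39   39    .
 -45   10    9   37   40   39   40   40   39   41   39   39   39   38   39    .
 -40   28    1   39   40   40   39   39   39   40   38   19   38   29   39    .
 -35    1   20   32   36   36   39   39   34   34   29   36   29   33   28    .
 -30  -13    1   31   32   33    .   31   20   17   10    9   11   11   13    .
 -25  -19   -1   16   31   33    .   32    .    .   -1    1   -0   -0   -1    .
 -20  -21   14   30   33   54    .   32    .    .   -1   -1   -0    1   -1    .
 -15  -12   -2   32   40   56    .   33    .    .   -1    0    1    1   -1    .
 -10  -23   -0   31   41   21    .    .    .    .    1    1    2   -0   -1    .
  -5  -23    4   31   37   56    .   32    .    .    0   -0  
[... 2838 characters left out ...]
    .    .    .    .    .    .    .    .    .    .  -12    .
  35    .   38   40   40   38   41   37   38   39   37   39   39   38   37    .
  40    .   40   40   40   42   40   39   40   39   40   39   39   37   39    .
  45    .   12    8   30   30   12   26    9   26    5   38   37   38   11    .
  50    .    6    3    5    4    2    3    5    3    1    2    3    3    5    .
  55    .  -18  -10   19    7   20    .  -14    .   36    .   -4   30  -19    .
  60    .    .    .    .    .    .    .    .    .    .    .    .    .    .    .
  65    .    .    .    .    .    .    .    .    .    .    .    .    .    .    .
  70    .    .    .    .    .    .    .    .    .    .    .    .    .    .    .
```

View pics/ortho_top.png

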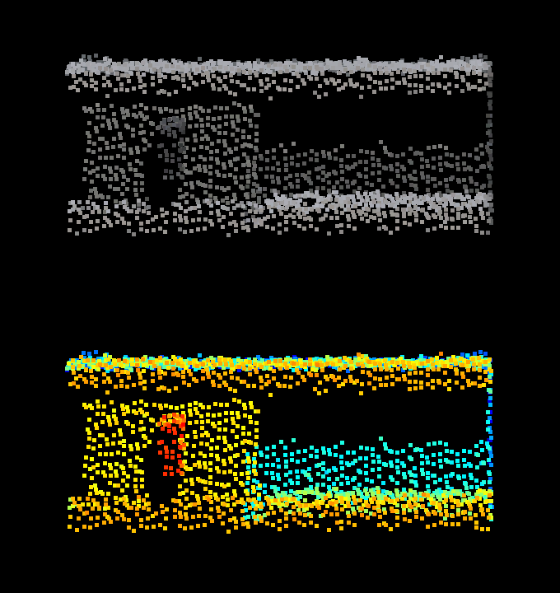

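View pics/ortho_scene.png

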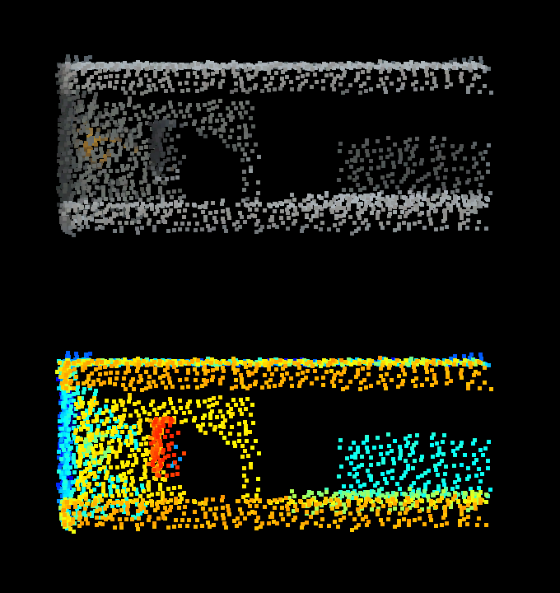

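Run:
```python
from h import *
yaw=np.radians(97.8); hx,hy,u,nn=axes(yaw)
O=np.array([.56,-.03,.074])
for n in ("scene","top"):
    p=pickle.load(open(f"pics/{n}0.pkl","rb"))
    C=cloud(p); d=C-O
    Y=d@hy*1e3; S=d@u*1e3; N=d@nn*1e3
    m=(abs(Y)<160)&(abs(S)<90)&(C[...,2]>.03)
    ps=lambda a:np.round(np.percentile(a,[1,3,10,50,90,97,99]),1)
    lo=m&(abs(N-39.5)<3)&(S<-25); hi=m&(abs(N-39.5)<3)&(S>25)
    print(n,"loS",ps(S[lo]),"hiS",ps(S[hi])); print("Y",ps(Y[lo]),ps(Y[hi]))
    pl=m&(abs(N-32)<3)&(abs(S)<28)&(Y<0); print("plateY",ps(Y[pl]),ps(N[pl]),ps(N[lo|hi]))
    b=m&(N>50)&(Y<0)&(abs(S)<28); print("bar",ps(Y[b]),ps(S[b]),ps(N[b]))
    ou=m&(S>45)&(N<36)&(N>-10)&(abs(Y)<115); print("outer face S",np.median(S[ou]),"slope deg",np.degrees(np.polyfit(Y[ou],S[ou],1)[0]))
    for k in (lo,hi,pl): print("slopeN",np.degrees(np.polyfit(Y[k],N[k],1)[0]),np.degrees(np.polyfit(S[k],N[k],1)[0]))
    # dish
    z=C[...,2]; 
    for c in [r for r in [0]]: pass
    D=(abs(C[...,0]-.45)<.15)&(abs(C[...,1]+.3)<.15)&(z>.002)&(z<.06)
    print("dish cand",D.sum())
```

```text
scene loS [-50.3 -49.9 -48.7 -41.1 -34.  -33.1 -32.5] hiS [33.7 34.1 35.7 43.1 49.8 50.7 51.1]
Y [-130.6 -126.6 -111.3  -14.7   96.8  114.1  121.1] [-130.4 -128.8 -114.5  -22.2   92.2  115.8  121.3]
plateY [-123.2 -122.3 -118.5  -87.2  -24.8  -18.   -15.2] [29.4 29.9 30.5 32.1 33.7 34.4 34.7] [36.8 37.  37.7 39.4 41.  41.6 42. ]
bar [-77.8 -77.5 -76.6 -72.5 -65.  -61.9 -60.2] [-18.7 -18.5 -14.7  -0.2  13.6  15.6  15.9] [50.2 50.3 51.2 55.1 57.2 57.4 57.5]
outer face S 49.933391963760194 slope deg 0.06811315997277888
slopeN -0.021231106242840886 -0.11622862772203796
slopeN -0.11510618877714367 -0.8678336020973983
slopeN -0.15183739137601857 0.049359823829847965
dish cand 2107
top loS [-51.8 -50.6 -48.9 -41.4 -33.7 -32.6 -31. ] hiS [33.8 34.2 35.7 43.6 50.2 51.6 52.3]
Y [-124.7 -121.7 -105.6   -2.6  101.   117.4  123.3] [-125.4 -120.8 -103.1    3.4  105.2  121.   124.6]
plateY [-117.9 -115.8 -109.4  -56.4  -21.8  -15.2  -14.3] [29.3 29.4 29.8 31.9 34.3 34.6 34.7] [36.6 36.8 37.3 39.3 41.5 42.  42.4]
bar [-73.  -72.6 -71.3 -65.2 -59.5 -58.5 -58.2] [-18.  -18.  -14.4   1.2  14.   17.5  17.9] [51.5 52.1 52.7 55.8 58.1 59.5 60.8]
outer face S 49.58624677236855 slope deg 0.17814533922601683
slopeN -0.05211944959654007 1.0104792032881844
slopeN -0.08103132797595738 0.7096263992043048
slopeN -0.059514921310957286 -0.16126677591907326
dish cand 2708
```

```bash
cat >> h.py <<'E'
YAW=np.radians(97.8); HX,HY,U,NN=axes(YAW)
O=np.array([.56,-.03,.074])-0.002*HY
def hp(Y,S,N): return O+(Y*HY+S*U+N*NN)/1e3
def hc(P): d=np.asarray(P)-O; return np.stack([d@HY,d@U,d@NN],-1)*1e3
def Rtool(z,y):
    z=z/np.linalg.norm(z); y=y-z*(y@z); y/=np.linalg.norm(y); return np.stack([np.cross(y,z),y,z],1)
def plan(s,P,Rt,dmax=.05,amax=np.radians(8.5)):
    """rows of constant tool-frame shift/turn"""
    from scipy.linalg import logm,expm
    R0=R.from_rotvec(s["eef_rot"]).as_matrix(); p0=s["ee_pos"]
    T0=np.eye(4);T0[:3,:3]=R0;T0[:3,3]=p0; T1=np.eye(4);T1[:3,:3]=Rt;T1[:3,3]=P
    w=R.from_matrix(R0.T@Rt).as_rotvec(); d=R0.T@(P-p0)
    n=int(max(1,np.ceil(np.linalg.norm(d)/dmax),np.ceil(np.linalg.norm(w)/amax)))
    # straight line: fraction steps, first rows
    rows=[]
    for k in range(n):
        Rk=R0@R.from_rotvec(w*k/n).as_matrix()
        rows.append(np.r_[Rk.T@(P-p0)/n/.2, w/n/np.pi])
    print("t %.2f dist %.1fmm ang %.1fdeg n %d"%(s["t"],np.linalg.norm(d)*1e3,np.degrees(np.linalg.norm(w)),n))
    for r in rows[:10]: print(np.round(r,3).tolist())
def show(s):
    R0=R.from_rotvec(s["eef_rot"]).as_matrix()
    print("q",np.round(s["joint_positions"],2),"p",np.round(s["ee_pos"],4),"YSN",np.round(hc(s["ee_pos"]),1),"F",np.round(s["force"],1),"w %.3f"%s["width"], "F_YSN",np.round([s["force"]@HY,s["force"]@U,s["force"]@NN],1))
    print("tool z",np.round(R0[:,2],3),"y",np.round(R0[:,1],3), "tilt errs deg (z vs -n: about Y,S)",np.round(np.degrees([R0[:,2]@U,R0[:,2]@HY,R0[:,1]@U]),2))
E
python3 - <<'E'
from h import *
from cell import bot
s=bot.read_state(); show(s)
print("HY",HY,"n",NN)
for n in ("scene","top"):
    p=bot.capture(n); C=cloud(p)
    for t in ("dish","endcap"):
      for r in bot.cut_out(t,p):
        q=C[r["mask"]]; q=q[np.isfinite(q[:,0])]
        lo,hi=np.percentile(q,[1,99],axis=0)
        print(n,t,r["confidence"],np.round(r["rect"]),"mid",np.round((lo+hi)/2,3),"size",np.round(hi-lo,3),"medz",np.median(q[:,2]).round(4),"col",np.median(p["image"][r["mask"]],0))
    # ring fit of white rim in region
R0=R.from_rotvec(s["eef_rot"]).as_matrix()
P=hp(-66,0,110)
for sg in (1,-1):
    Rt=Rtool(-NN,sg*HY); print(sg,P); plan(s,P,Rt)
E
```

```text
q [ 1.21  0.35  1.65  0.    1.14 -0.08] p [0.1492 0.5293 0.2186] YSN [ 333.1  560.1 -281.3] F [-0.3  0.2 -0.3] w 1.004 F_YSN [ 0.2 -0.  -0.4]
tool z [-0. -0. -1.] y [ 0.271  0.962 -0.   ] tilt errs deg (z vs -n: about Y,S) [-36.84   0.    40.23]
HY [-0.99074784 -0.13571557  0.        ] n [ 0.08723629 -0.63684044  0.76604444]
scene dish 0.82 [169. 202.  37.  26.] mid [ 0.462 -0.334  0.006] size [0.124 0.116 0.014] medz 0.0043 col [170. 178. 188.]
scene dish 0.78 [108. 203.  37.  25.] mid [ 0.499 -0.518  0.006] size [0.126 0.122 0.015] medz 0.0042 col [  7. 156. 148.]
scene dish 0.78 [ 74. 235.  43.  31.] mid [ 0.657 -0.552  0.007] size [0.124 0.122 0.014] medz 0.0042 col [  2. 155. 148.]
scene dish 0.65 [265. 214.  63.  94.] mid [ 0.567 -0.018  0.07 ] size [0.261 0.179 0.132] medz 0.0686 col [ 91.  99. 105.]
top dish 0.87 [366. 200.  32.  32.] mid [ 0.495 -0.52   0.006] size [0.118 0.117 0.019] medz 0.0044 col [ 71. 158. 152.]
top dish 0.66 [236. 182.  48.  76.] mid [ 0.552 -0.019  0.07 ] size [0.249 0.174 0.135] medz 0.0785 col [114. 115. 117.]
top dish 0.61 [374. 160.  31.  33.] mid
[... 845 characters left out ...]
0.009, -0.038]
[-0.026, -0.245, -0.02, -0.014, -0.009, -0.038]
[0.002, -0.245, -0.03, -0.014, -0.009, -0.038]
[0.03, -0.242, -0.041, -0.014, -0.009, -0.038]
-1 [ 0.63696684 -0.09082379  0.15826489]
t 0.50 dist 791.3mm ang 76.4deg n 16
[-0.199, -0.145, 0.019, -0.008, 0.012, 0.022]
[-0.209, -0.131, 0.007, -0.008, 0.012, 0.022]
[-0.218, -0.117, -0.004, -0.008, 0.012, 0.022]
[-0.225, -0.101, -0.015, -0.008, 0.012, 0.022]
[-0.231, -0.085, -0.026, -0.008, 0.012, 0.022]
[-0.235, -0.068, -0.037, -0.008, 0.012, 0.022]
[-0.237, -0.05, -0.048, -0.008, 0.012, 0.022]
[-0.238, -0.032, -0.058, -0.008, 0.012, 0.022]
[-0.237, -0.014, -0.068, -0.008, 0.012, 0.022]
[-0.235, 0.004, -0.077, -0.008, 0.012, 0.022]
```

```bash
cat > pl.py <<'E'
import sys
from h import *
from cell import bot
# usage: pl.py hold Y S N [dmax] | pl.py world x y z
def go(P,Rt,dmax=.05,amax=8.5):
    s=bot.read_state(); show(s); plan(s,np.asarray(P,float),Rt,dmax,np.radians(amax))
RH=Rtool(-NN,-HY)
E
python3 -c "
from pl import *
go([.637,-.13,.32],RH,.048)"
```

```text
q [ 1.21  0.35  1.65  0.    1.14 -0.08] p [0.1492 0.5293 0.2186] YSN [ 333.1  560.2 -281.2] F [-0.5  1.2 -0. ] w 0.995 F_YSN [ 0.3  1.  -0.9]
tool z [-0. -0. -1.] y [ 0.271  0.962 -0.   ] tilt errs deg (z vs -n: about Y,S) [-36.83   0.    40.24]
t 0.80 dist 826.4mm ang 76.4deg n 18
[-0.18, -0.139, -0.028, -0.007, 0.011, 0.02]
[-0.187, -0.127, -0.037, -0.007, 0.011, 0.02]
[-0.193, -0.115, -0.047, -0.007, 0.011, 0.02]
[-0.198, -0.102, -0.056, -0.007, 0.011, 0.02]
[-0.202, -0.088, -0.065, -0.007, 0.011, 0.02]
[-0.205, -0.074, -0.074, -0.007, 0.011, 0.02]
[-0.206, -0.059, -0.082, -0.007, 0.011, 0.02]
[-0.206, -0.045, -0.09, -0.007, 0.011, 0.02]
[-0.205, -0.03, -0.098, -0.007, 0.011, 0.02]
[-0.203, -0.015, -0.106, -0.007, 0.011, 0.02]
```

```bash
python3 -m handwheel '[-0.18,-0.139,-0.03,-0.007,0.011,0.02,-0.187,-0.127,-0.037,-0.007,0.011,0.02,-0.193,-0.115,-0.047,-0.007,0.011,0.02,-0.198,-0.102,-0.056,-0.007,0.011,0.02,-0.202,-0.088,-0.065,-0.007,0.011,0.02]' 0.6 ; python3 -c "
from pl import *
go([.637,-.13,.32],RH,.048)"
```

```text
t: 1.3
ee_pos: [0.2845, 0.344, 0.2469]
eef_rot: [-0.866, -2.846, -0.206]
force: [0.9, 0.3, 0.6]
width: 0.63
q [ 0.64  0.11  1.91  0.23  1.12 -0.44] p [0.2845 0.344  0.2469] YSN [ 224.2  423.6 -129.8] F [0.9 0.3 0.6] w 0.630 F_YSN [-1.   0.5  0.4]
tool z [-0.112  0.178 -0.978] y [0.562 0.823 0.085] tilt errs deg (z vs -n: about Y,S) [-27.62   4.97  35.57]
t 1.30 dist 595.3mm ang 54.6deg n 13
[-0.204, -0.071, -0.075, -0.007, 0.011, 0.019]
[-0.205, -0.057, -0.083, -0.007, 0.011, 0.019]
[-0.206, -0.043, -0.091, -0.007, 0.011, 0.019]
[-0.204, -0.028, -0.099, -0.007, 0.011, 0.019]
[-0.202, -0.013, -0.106, -0.007, 0.011, 0.019]
[-0.199, 0.001, -0.113, -0.007, 0.011, 0.019]
[-0.194, 0.016, -0.12, -0.007, 0.011, 0.019]
[-0.189, 0.031, -0.126, -0.007, 0.011, 0.019]
[-0.182, 0.045, -0.131, -0.007, 0.011, 0.019]
[-0.175, 0.059, -0.136, -0.007, 0.011, 0.019]
```

Tracking is good, so I'll continue.

```bash
python3 -m handwheel '[-0.204,-0.071,-0.075,-0.007,0.011,0.019,-0.205,-0.057,-0.083,-0.007,0.011,0.019,-0.206,-0.043,-0.091,-0.007,0.011,0.019,-0.204,-0.028,-0.099,-0.007,0.011,0.019,-0.202,-0.013,-0.106,-0.007,0.011,0.019]' && python3 -m handwheel '[-0.199,0.001,-0.113,-0.007,0.011,0.019,-0.194,0.016,-0.12,-0.007,0.011,0.019,-0.189,0.031,-0.126,-0.007,0.011,0.019,-0.182,0.045,-0.131,-0.007,0.011,0.019,-0.175,0.059,-0.136,-0.007,0.011,0.019]' ; python3 -c "
from pl import *
go(hp(-66,0,110),RH,.048)"
```

```text
t: 1.8
ee_pos: [0.424, 0.1532, 0.277]
eef_rot: [-1.229, -2.518, -0.397]
force: [-0.0, 1.0, 0.3]
width: 0.598
t: 2.3
ee_pos: [0.5628, -0.0406, 0.3038]
eef_rot: [-1.527, -2.136, -0.557]
force: [0.4, 1.1, 0.1]
width: 0.602
q [-0.39  0.47  1.39  0.49  1.66 -0.77] p [ 0.5628 -0.0406  0.3038] YSN [  0.6 139.4 183.1] F [0.4 1.1 0.1] w 0.602 F_YSN [-0.6  0.8 -0.6]
tool z [-0.127  0.564 -0.816] y [0.951 0.304 0.062] tilt errs deg (z vs -n: about Y,S) [-4.74  2.83  9.85]
t 2.30 dist 170.9mm ang 11.5deg n 4
[-0.179, 0.058, 0.101, -0.005, 0.006, 0.014]
[-0.178, 0.064, 0.099, -0.005, 0.006, 0.014]
[-0.177, 0.071, 0.096, -0.005, 0.006, 0.014]
[-0.176, 0.077, 0.094, -0.005, 0.006, 0.014]
```

```bash
python3 -m handwheel '[-0.179,0.058,0.101,-0.005,0.006,0.014,-0.178,0.064,0.099,-0.005,0.006,0.014,-0.177,0.071,0.096,-0.005,0.006,0.014,-0.176,0.077,0.094,-0.005,0.006,0.014]'
python3 - <<'E'
from pl import *
go(hp(-66,0,60),RH,.04)
for n in ("scene","top"):
    p=bot.capture(n); pickle.dump(p,open(f"pics/{n}1.pkl","wb"))
    a=proj(p,[hp(Y,S,32) for Y,S in((-119,0),(-13,0),(-66,0),(66,0))]+[hp(-66,0,56),hp(-59,17,56),hp(-73,-17,56)])
    im=p["image"][:,:,::-1].copy()
    im=cv2.resize(im[120:300,170:340],None,fx=3.3,fy=3.3,interpolation=cv2.INTER_CUBIC)
    for x in a: cv2.circle(im,(int((x[0]-170)*3.3),int((x[1]-120)*3.3)),2,(0,0,255),-1)
    cv2.imwrite(f"pics/{n}1.png",np.clip(im*1.4,0,255).astype('uint8'))
E
```

```text
t: 2.7
ee_pos: [0.6435, -0.0995, 0.1583]
eef_rot: [-1.696, -1.918, -0.626]
force: [0.1, 0.3, 0.7]
width: 0.603
q [-0.46  0.78  1.26  0.57  1.53 -0.73] p [ 0.6435 -0.0995  0.1583] YSN [-71.3  -7.2 116.1] F [0.1 0.3 0.7] w 0.603 F_YSN [-0.2  0.7  0.4]
tool z [-0.066  0.636 -0.769] y [0.993 0.118 0.012] tilt errs deg (z vs -n: about Y,S) [-0.29 -1.18 -0.36]
t 2.70 dist 56.8mm ang 1.3deg n 2
[0.019, -0.016, 0.14, 0.003, 0.001, -0.001]
[0.018, -0.015, 0.14, 0.003, 0.001, -0.001]
```

View pics/scene1.png

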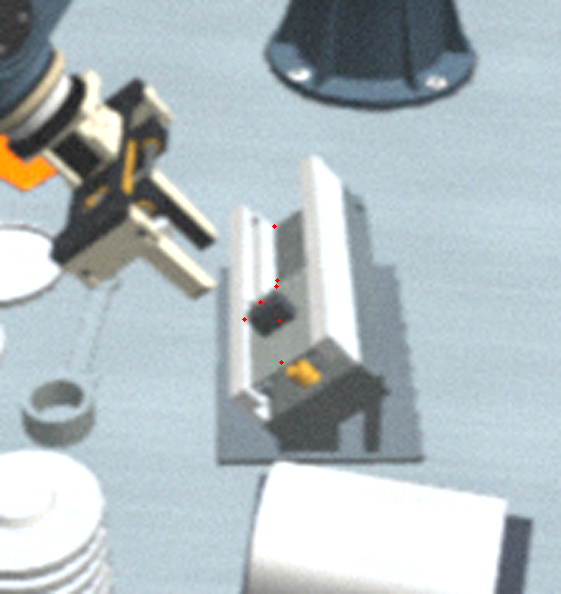

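View pics/top1.png

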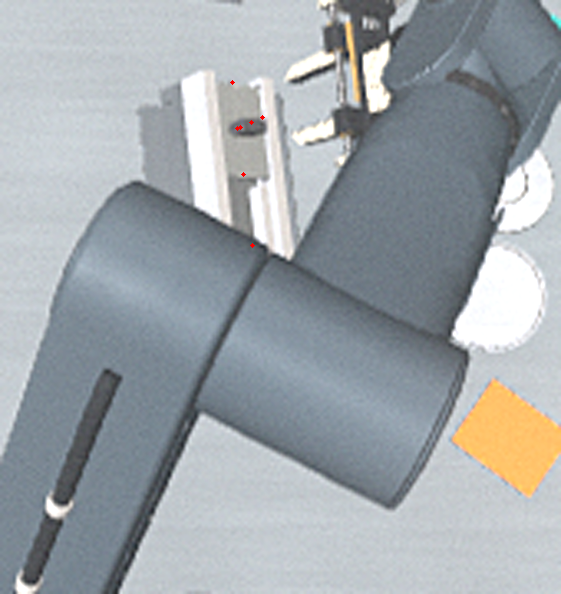

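Run:
```python
from h import *
p=pickle.load(open("pics/scene1.pkl","rb"))
for q in ((-119,0,32),(-13,0,32),(-66,0,32),(66,0,0),(-66,0,56),(-59,17,56),(-73,-17,56)): print(q,proj(p,hp(*q)).round(1))
C=cloud(p); H=hc(C); v,u=np.mgrid[0:384,0:512]
m=(u>235)&(u<275)&(v>190)&(v<240)
for lab,k in (("N>50",m&(H[...,2]>50)&(H[...,2]<60)),("dark",m&(p["image"].max(2)<75))):
    print(lab,k.sum(),"px",u[k].mean(),v[k].mean(),"u",u[k].min(),u[k].max(),"v",v[k].min(),v[k].max(),np.nanmedian(H[k],0))
P=cloud(p); k=m&(H[...,2]>50)&(H[...,2]<60); i=np.argwhere(k)[5]; print(i,proj(p,P[i[0],i[1]]))
```

```text
(-119, 0, 32) [[255.3 230. ]]
(-13, 0, 32) [[254. 205.]]
(-66, 0, 32) [[254.6 217.1]]
(66, 0, 0) [[260.1 195.2]]
(-66, 0, 56) [[248.9 211.8]]
(-59, 17, 56) [[253.7 206.9]]
(-73, -17, 56) [[244.1 216.7]]
N>50 58 px 249.0344827586207 212.9655172413793 u 244 254 v 208 218 [-71.1639007   -0.22020428  55.50700447]
dark 145 px 257.22758620689655 221.95172413793102 u 246 274 v 210 239 [-73.67576508   5.57425859  40.56380385]
[210 250] [[250. 210.]]
```

```bash
python3 -m handwheel '[0.019,-0.016,0.14,0.003,0.001,-0.001,0.018,-0.015,0.14,0.003,0.001,-0.001]'
python3 - <<'E'
from pl import *
go(hp(-66,0,37),RH,.03)
E
```

```text
t: 3.0
ee_pos: [0.6317, -0.0604, 0.1169]
eef_rot: [-1.676, -1.915, -0.611]
force: [0.0, 0.5, -0.6]
width: 0.602
q [-0.41  0.8   1.34  0.59  1.44 -0.76] p [ 0.6317 -0.0604  0.1169] YSN [-64.9  -3.   58.5] F [ 0.   0.5 -0.6] w 0.602 F_YSN [-0.1 -0.  -0.8]
tool z [-0.087  0.639 -0.764] y [ 0.991  0.133 -0.002] tilt errs deg (z vs -n: about Y,S) [ 0.18 -0.01 -0.19]
t 3.00 dist 21.7mm ang 0.3deg n 1
[0.015, 0.005, 0.107, 0.0, -0.001, -0.001]
```

```bash
python3 -m handwheel '[0.015,0.005,0.107,0,-0.001,-0.001,0,0,0,0,0,0]'
python3 - <<'E'
from pl import *
go(hp(-66,0,34),RH,.03)
E
```

```text
t: 3.2
ee_pos: [0.6292, -0.0412, 0.103]
eef_rot: [-1.671, -1.923, -0.608]
force: [-0.1, -0.0, -0.3]
width: 0.6
q [-0.39  0.8   1.37  0.6   1.4  -0.77] p [ 0.6292 -0.0412  0.103 ] YSN [-65.    2.9  35.4] F [-0.1 -0.  -0.3] w 0.600 F_YSN [ 0.1 -0.2 -0.2]
tool z [-0.09   0.637 -0.766] y [ 0.99  0.14 -0.  ] tilt errs deg (z vs -n: about Y,S) [0.01 0.16 0.16]
t 3.20 dist 3.4mm ang 0.2deg n 1
[-0.015, 0.005, 0.007, -0.001, -0.0, 0.001]
```

```bash
python3 -m handwheel '[-0.015,0.005,0.004,0,0,0,0,0,0,0,0,0,0,0,0,0,0,0,0,0,0,0,0,0,0,0,0,0,0,0]' 0.0 25
python3 - <<'E'
from pl import *
go(hp(-66,0,34),RH,.03)
E
```

```text
t: 3.7
ee_pos: [0.6326, -0.0457, 0.1061]
eef_rot: [-1.673, -1.93, -0.613]
force: [-0.3, 1.1, -0.1]
width: 0.218
q [-0.39  0.8   1.36  0.6   1.41 -0.77] p [ 0.6326 -0.0457  0.1061] YSN [-67.8   1.2  40.9] F [-0.3  1.1 -0.1] w 0.218 F_YSN [ 0.1  0.8 -0.8]
tool z [-0.084  0.634 -0.769] y [0.99  0.14  0.007] tilt errs deg (z vs -n: about Y,S) [-0.22 -0.17  0.43]
t 3.70 dist 7.2mm ang 0.5deg n 1
[-0.006, -0.009, 0.034, 0.001, 0.001, 0.002]
```

```bash
python3 -m handwheel '[-0.006,-0.009,0.03,0.001,0.001,0.002,0,0,0,0,0,0]' 0.0 25
python3 - <<'E'
from pl import *
for i in range(3): print(hc(bot.read_state()["ee_pos"]))
go(hp(-66,0,34),RH,.03)
E
```

```text
t: 3.9
ee_pos: [0.631, -0.0433, 0.1015]
eef_rot: [-1.675, -1.922, -0.612]
force: [-3.0, -2.3, 3.1]
width: 0.149
[-66.56273942   0.21042372  35.77104181]
[-66.56273942   0.21042372  35.77104181]
[-66.56273942   0.21042372  35.77104181]
q [-0.39  0.81  1.37  0.6   1.4  -0.77] p [ 0.631  -0.0433  0.1015] YSN [-66.6   0.2  35.8] F [-3.  -2.3  3.1] w 0.149 F_YSN [3.3 0.6 3.6]
tool z [-0.085  0.637 -0.766] y [0.991 0.136 0.002] tilt errs deg (z vs -n: about Y,S) [-0.02 -0.11  0.07]
t 3.90 dist 1.9mm ang 0.1deg n 1
[-0.001, -0.003, 0.009, 0.001, 0.0, 0.0]
```

```bash
python3 -m handwheel '[0,0,0.015,0,0,0,0,0,0.015,0,0,0]' - 35
python3 - <<'E'
from pl import *
show(bot.read_state())
E
```

```text
t: 4.1
ee_pos: [0.6307, -0.0405, 0.0981]
eef_rot: [-1.676, -1.923, -0.613]
force: [-2.4, -6.5, 10.1]
width: 0.146
q [-0.39  0.81  1.37  0.6   1.39 -0.77] p [ 0.6307 -0.0405  0.0981] YSN [-66.7   0.2  31.3] F [-2.4 -6.5 10.1] w 0.146 F_YSN [ 3.3  1.8 11.7]
tool z [-0.084  0.637 -0.767] y [0.991 0.135 0.003] tilt errs deg (z vs -n: about Y,S) [-0.05 -0.17  0.09]
```

```bash
python3 -m handwheel '[0,0,0.015,0,0,0,0,0,0.015,0,0,0]' - 40
python3 - <<'E'
from pl import *
show(bot.read_state())
E
```

```text
t: 4.3
ee_pos: [0.6308, -0.0395, 0.097]
eef_rot: [-1.677, -1.926, -0.614]
force: [-10.2, -20.6, 29.8]
width: 0.147
q [-0.39  0.81  1.38  0.6   1.39 -0.77] p [ 0.6308 -0.0395  0.097 ] YSN [-66.8   0.2  29.8] F [-10.2 -20.6  29.8] w 0.147 F_YSN [12.9  4.6 35.1]
tool z [-0.082  0.635 -0.768] y [0.991 0.135 0.006] tilt errs deg (z vs -n: about Y,S) [-0.17 -0.28  0.19]
```

```bash
python3 -m handwheel '[0,-0.03,0.011,0,0,0,0,-0.04,0.011,0,0,0]'
python3 - <<'E'
from pl import *
show(bot.read_state())
E
```

```text
t: 4.5
ee_pos: [0.6215, -0.041, 0.0974]
eef_rot: [-1.685, -1.932, -0.626]
force: [11.3, -5.5, 11.4]
width: 0.151
q [-0.4   0.79  1.41  0.61  1.36 -0.79] p [ 0.6215 -0.041   0.0974] YSN [-57.5   0.3  30.3] F [11.3 -5.5 11.4] w 0.151 F_YSN [-10.4   2.   13.3]
tool z [-0.068  0.634 -0.771] y [0.991 0.129 0.018] tilt errs deg (z vs -n: about Y,S) [-0.42 -1.04  0.4 ]
```

```bash
python3 -m handwheel '[0,-0.04,0.015,0.006,0.001,0,0,-0.05,0.015,0.003,0,0,0,-0.05,0.015,0.002,0,0]'
python3 - <<'E'
from pl import *
show(bot.read_state())
E
```

```text
t: 4.8
ee_pos: [0.603, -0.0433, 0.0972]
eef_rot: [-1.678, -1.943, -0.616]
force: [13.5, -7.4, 15.3]
width: 0.148
q [-0.41  0.76  1.46  0.6   1.35 -0.82] p [ 0.603  -0.0433  0.0972] YSN [-38.8   0.4  30. ] F [13.5 -7.4 15.3] w 0.148 F_YSN [-12.3   2.8  17.6]
tool z [-0.076  0.628 -0.775] y [0.99  0.14  0.016] tilt errs deg (z vs -n: about Y,S) [-0.76 -0.58  0.78]
```

```bash
python3 - <<'E'
from pl import *
go(hp(0,0,28),RH,.01)
E
python3 -m handwheel '[0,-0.06,0.016,0.003,-0.003,0.004,0,-0.06,0.016,0.002,-0.001,0.002,0,-0.06,0.016,0.002,0,0]'
python3 - <<'E'
from pl import *
show(bot.read_state())
go(hp(0,0,28),RH,.01)
E
```

```text
q [-0.41  0.76  1.46  0.6   1.35 -0.82] p [ 0.603  -0.0433  0.0972] YSN [-38.8   0.4  30. ] F [13.5 -7.4 15.3] w 0.148 F_YSN [-12.3   2.8  17.6]
tool z [-0.076  0.628 -0.775] y [0.99  0.14  0.016] tilt errs deg (z vs -n: about Y,S) [-0.76 -0.58  0.78]
t 4.80 dist 38.8mm ang 1.2deg n 4
[0.0, -0.049, 0.002, 0.001, 0.001, 0.001]
[0.0, -0.049, 0.002, 0.001, 0.001, 0.001]
[-0.0, -0.049, 0.002, 0.001, 0.001, 0.001]
[-0.0, -0.048, 0.002, 0.001, 0.001, 0.001]
t: 5.1
ee_pos: [0.5778, -0.0469, 0.0966]
eef_rot: [-1.709, -1.947, -0.603]
force: [13.2, -6.8, 14.0]
width: 0.147
q [-0.42  0.72  1.54  0.58  1.3  -0.83] p [ 0.5778 -0.0469  0.0966] YSN [-13.3  -0.2  29.7] F [13.2 -6.8 14. ] w 0.147 F_YSN [-12.2   2.5  16.2]
tool z [-0.065  0.611 -0.789] y [0.992 0.125 0.015] tilt errs deg (z vs -n: about Y,S) [-2.12 -1.06  0.06]
q [-0.42  0.72  1.54  0.58  1.3  -0.83] p [ 0.5778 -0.0469  0.0966] YSN [-13.3  -0.2  29.7] F [13.2 -6.8 14. ] w 0.147 F_YSN [-12.2   2.5  16.2]
tool z [-0.065  0.611 -0.789] y [0.992 0.125 0.015] tilt errs deg (z vs -n: about Y,S) [-2.12 -1.06  0.06]
t 5.10 dist 13.4mm ang 2.4deg n 2
[0.001, -0.033, 0.004, 0.003, 0.006, 0.0]
[0.0, -0.033, 0.004, 0.003, 0.006, 0.0]
```

```bash
python3 -m handwheel '[0,-0.06,0.016,0.005,0.006,0,0,-0.06,0.016,0.004,0.005,0,0,-0.06,0.016,0.002,0.001,0]'
python3 - <<'E'
from pl import *
go(hp(40,0,28),RH,.01)
E
```

```text
t: 5.4
ee_pos: [0.5536, -0.0494, 0.0971]
eef_rot: [-1.681, -1.935, -0.624]
force: [15.2, -5.9, 19.0]
width: 0.147
q [-0.45  0.7   1.6   0.59  1.31 -0.88] p [ 0.5536 -0.0494  0.0971] YSN [11.   0.8 29.5] F [15.2 -5.9 19. ] w 0.147 F_YSN [-14.3   6.2  19.6]
tool z [-0.071  0.633 -0.771] y [0.991 0.133 0.018] tilt errs deg (z vs -n: about Y,S) [-0.45 -0.91  0.55]
t 5.40 dist 29.1mm ang 1.2deg n 3
[-0.001, -0.048, 0.002, 0.002, 0.001, 0.001]
[-0.001, -0.048, 0.002, 0.002, 0.001, 0.001]
[-0.001, -0.048, 0.002, 0.002, 0.001, 0.001]
```

```bash
python3 -m handwheel '[-0.002,-0.06,0.016,0.005,0.002,0.002,-0.001,-0.06,0.016,0.003,0.001,0.001,0,-0.06,0.016,0.003,0.001,0]'
python3 - <<'E'
from pl import *
go(hp(66,0,28),RH,.01)
E
```

```text
t: 5.7
ee_pos: [0.5303, -0.0526, 0.0972]
eef_rot: [-1.679, -1.933, -0.625]
force: [15.9, -4.5, 18.3]
width: 0.145
q [-0.47  0.67  1.65  0.59  1.3  -0.92] p [ 0.5303 -0.0526  0.0972] YSN [34.5  0.8 29.6] F [15.9 -4.5 18.3] w 0.145 F_YSN [-15.1   6.7  18.3]
tool z [-0.072  0.635 -0.77 ] y [0.991 0.134 0.017] tilt errs deg (z vs -n: about Y,S) [-0.32 -0.83  0.53]
t 5.70 dist 31.6mm ang 1.0deg n 4
[-0.001, -0.039, 0.001, 0.001, 0.0, 0.001]
[-0.001, -0.039, 0.002, 0.001, 0.0, 0.001]
[-0.001, -0.039, 0.002, 0.001, 0.0, 0.001]
[-0.001, -0.039, 0.002, 0.001, 0.0, 0.001]
```

```bash
python3 -m handwheel '[-0.002,-0.06,0.016,0.004,0.001,0.002,-0.001,-0.055,0.016,0.003,0.001,0.001,0,-0.04,0.015,0.002,0,0]'
python3 - <<'E'
from pl import *
go(hp(66,0,28),RH,.01)
E
```

```text
t: 6.0
ee_pos: [0.5101, -0.0549, 0.0961]
eef_rot: [-1.683, -1.933, -0.621]
force: [17.1, -6.5, 20.2]
width: 0.147
q [-0.49  0.65  1.7   0.58  1.28 -0.94] p [ 0.5101 -0.0549  0.0961] YSN [54.8  0.5 28.5] F [17.1 -6.5 20.2] w 0.147 F_YSN [-16.1   6.2  21.1]
tool z [-0.072  0.632 -0.771] y [0.991 0.132 0.016] tilt errs deg (z vs -n: about Y,S) [-0.49 -0.82  0.42]
t 6.00 dist 11.2mm ang 1.0deg n 2
[-0.001, -0.028, 0.001, 0.002, 0.001, 0.001]
[-0.001, -0.028, 0.001, 0.002, 0.001, 0.001]
```

```bash
python3 -m handwheel '[-0.001,-0.035,0.012,0.002,0.001,0.001,0,-0.035,0.012,0.002,0,0]'
python3 - <<'E'
from pl import *
show(bot.read_state())
E
```

```text
t: 6.2
ee_pos: [0.5025, -0.056, 0.0962]
eef_rot: [-1.685, -1.936, -0.624]
force: [12.9, -2.9, 14.9]
width: 0.148
q [-0.5   0.64  1.73  0.58  1.27 -0.95] p [ 0.5025 -0.056   0.0962] YSN [62.5  0.5 28.5] F [12.9 -2.9 14.9] w 0.148 F_YSN [-12.4   6.   14.4]
tool z [-0.069  0.631 -0.773] y [0.991 0.131 0.019] tilt errs deg (z vs -n: about Y,S) [-0.61 -1.01  0.49]
```

```bash
python3 -m handwheel '[0,-0.025,0.008,0.003,0.001,0.001,0,-0.025,0.008,0.003,0,0]'
python3 - <<'E'
from pl import *
show(bot.read_state())
E
```

```text
t: 6.4
ee_pos: [0.4993, -0.0572, 0.0966]
eef_rot: [-1.686, -1.937, -0.62]
force: [29.3, 4.0, 4.5]
width: 0.145
q [-0.5   0.63  1.73  0.57  1.27 -0.95] p [ 0.4993 -0.0572  0.0966] YSN [65.8  0.2 29.3] F [29.3  4.   4.5] w 0.145 F_YSN [-29.6   2.9   3.5]
tool z [-0.07   0.629 -0.774] y [0.991 0.132 0.017] tilt errs deg (z vs -n: about Y,S) [-0.76 -0.91  0.47]
```

```bash
python3 -m handwheel '[0,0,0.003,0.002,0,0,0,0,0,0,0,0]' ; python3 -m handwheel '[0,0,0,0,0,0,0,0,0,0,0,0,0,0,0,0,0,0]' 0.4 20
python3 - <<'E'
from pl import *
go(hp(66,0,130),RH,.04)
E
```

```text
t: 6.6
ee_pos: [0.5001, -0.0566, 0.0965]
eef_rot: [-1.684, -1.937, -0.615]
force: [-0.5, 0.6, 0.7]
width: 0.146
t: 6.9
ee_pos: [0.4991, -0.0564, 0.0957]
eef_rot: [-1.682, -1.937, -0.613]
force: [-0.4, -0.5, 0.3]
width: 0.358
q [-0.5   0.63  1.73  0.57  1.27 -0.95] p [ 0.4991 -0.0564  0.0957] YSN [65.9  0.2 28.1] F [-0.4 -0.5  0.3] w 0.358 F_YSN [ 0.5 -0.1  0.5]
tool z [-0.076  0.628 -0.774] y [0.991 0.135 0.012] tilt errs deg (z vs -n: about Y,S) [-0.75 -0.55  0.44]
t 6.90 dist 101.9mm ang 1.0deg n 3
[-0.003, 0.001, -0.17, 0.001, 0.001, 0.001]
[-0.002, 0.001, -0.17, 0.001, 0.001, 0.001]
[-0.001, 0.0, -0.17, 0.001, 0.001, 0.001]
```

```bash
python3 -m handwheel '[-0.003,0.001,-0.12,0.001,0.001,0.001,-0.002,0.001,-0.17,0.001,0.001,0.001,-0.001,0,-0.2,0.001,0.001,0.001]'
cat > look.py <<'E'
import sys
from pl import *
def look(tag,box,cams=("scene","top"),pts=()):
    show(bot.read_state())
    for n in cams:
        p=bot.capture(n); pickle.dump(p,open(f"pics/{n}{tag}.pkl","wb"))
        u0,v0,w,h=box[n]; k=min(780/w,580/h)
        im=cv2.resize(p["image"][v0:v0+h,u0:u0+w,::-1],None,fx=k,fy=k,interpolation=cv2.INTER_CUBIC)
        im=np.clip(im*1.4,0,255).astype('uint8')
        for x in pts:
            a=proj(p,x)[0]; cv2.circle(im,(int((a[0]+.5-u0)*k),int((a[1]+.5-v0)*k)),2,(0,0,255),-1)
        cv2.imwrite(f"pics/{n}{tag}.png",im)
B={"scene":(225,165,70,90),"top":(200,130,80,100)}
E
python3 -c "
from look import *
look('2',B)"
```

```text
t: 7.2
ee_pos: [0.5049, -0.1176, 0.1691]
eef_rot: [-1.673, -1.914, -0.6]
force: [1.8, 0.8, -0.0]
width: 0.399
q [-0.58  0.59  1.59  0.5   1.49 -0.9 ] p [ 0.5049 -0.1176  0.1691] YSN [ 68.5   0.4 123.8] F [ 1.8  0.8 -0. ] w 0.399 F_YSN [-1.9  0.4 -0.3]
tool z [-0.096  0.637 -0.765] y [ 0.99   0.138 -0.01 ] tilt errs deg (z vs -n: about Y,S) [ 0.13  0.51 -0.29]
```

View pics/scene2.png

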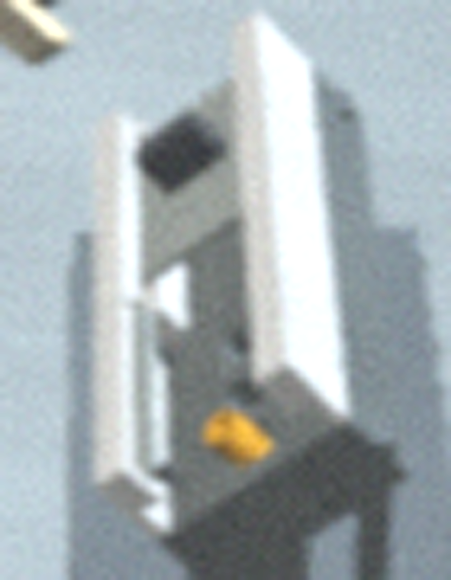

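View pics/top2.png

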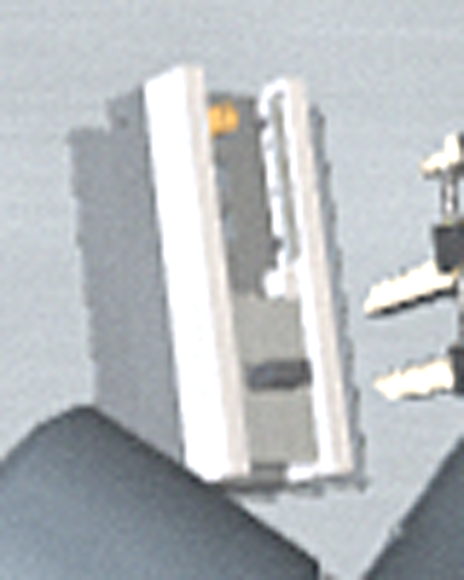

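The cover is parked in the near half, with the grip at scene crop (180,150) and top crop (278,375). The brass part sticks out near the far end, at scene crop (238,432) and top crop (222,118). I'll measure both.

Run:
```python
from h import *
import pickle
for n in ("scene","top"):
    p=pickle.load(open(f"pics/{n}2.pkl","rb"))
    im=p["image"].astype(int); H=hc(cloud(p))
    k=(im[...,0]-im[...,2]>40)&(abs(H[...,0])<140)&(abs(H[...,1])<50)&(H[...,2]>-45)
    a=H[k]; print(n,k.sum(),"px",np.argwhere(k).mean(0)[::-1]); print(np.round(a[np.argsort(a[:,2])],0).astype(int).tolist())
    m=(abs(H[...,0]-66)<12)&(abs(H[...,1])<22)&(H[...,2]>40)&(H[...,2]<60); print("bar",np.percentile(H[m],[2,50,98],axis=0).round(1).tolist())
    m=(abs(H[...,0]-66)<52)&(abs(H[...,1])<28)&(H[...,2]>18)&(H[...,2]<29); print("plate",np.percentile(H[m],[2,50,98],axis=0).round(1).tolist())
    # other pocket depth: deck map
    for y0 in range(-125,0,6):
        r=[]
        for S0 in range(-33,34,6):
            kk=(abs(H[...,0]-y0)<3)&(abs(H[...,1]-S0)<3)&(H[...,2]>-45)&(H[...,2]<60)
            r.append("%4.0f"%np.median(H[kk][:,2]) if kk.any() else "   .")
        print(y0,*r)
```

```text
scene 128 px [229.5234375 181.6796875]
[[-110, 4, -4], [-89, 0, -2], [-106, 6, -2], [-96, 3, -2], [-114, -1, -1], [-113, 3, -1], [-106, 10, -1], [-104, 7, -1], [-86, -2, 0], [-111, 10, 0], [-112, 1, 0], [-113, 7, 0], [-114, -3, 0], [-112, 5, 1], [-117, 11, 1], [-120, 4, 1], [-122, 11, 2], [-110, 6, 2], [-107, 7, 3], [-113, 3, 3], [-115, 0, 4], [-115, -2, 6], [-113, -5, 6], [-109, 6, 6], [-105, 6, 6], [-113, 6, 7], [-111, 3, 7], [-116, 3, 8], [-110, 4, 8], [-115, 0, 9], [-113, 2, 10], [-101, -4, 10], [-115, -1, 11], [-114, -4, 11], [-100, -7, 11], [-110, 6, 12], [-113, 4, 13], [-108, 7, 13], [-106, 5, 13], [-115, 1, 13], [-102, -1, 14], [-101, -4, 15], [-98, -8, 15], [-115, -2, 15], [-112, 5, 15], [-104, 6, 15], [-106, -8, 15], [-111, -1, 15], [-114, 2, 15], [-101, 0, 16], [-112, 3, 16], [-104, -6, 16], [-109, 4, 17], [-111, -3, 17], [-113, -6, 17], [-116, -3, 17], [-101, -2, 18], [-106, 5, 18], [91, 6, 217], [86, -21, 220], [88, 35, 220], [87, 33, 222], [82, 12, 223], [17, 35, 224], [22, 31, 224], [84, 14, 225], [89, 14, 225], [20, 30, 226], [85, 34, 227], [86, 19, 227], [88, 16, 228
[... 4264 characters left out ...]
5   25    2   -1   -1   -4    .    .    .    .    .    .   40
-59   15    0    4    2    1    0    .    .    .    .    .    .
-53   26    4    1    3    2    1    .    .    .    .    .   39
-47   25   -2    .    1   -4   -2    .    .    .    .    .    .
-41   27   12   -2   -3   -8    .    .    .    .    .    .   37
-35   27    2    0   -6   -4    .    .    .    .    .    .   36
-29   28   -0   -0   -0   -1    .    .    .    .    .    .   38
-23   21   -1   -1   -1   -0    .    5    .    .    .    .   38
-17   28   -1   -2   -3    0    3    5    .    .    .    .   37
-11   27   -2   -2    2   -0   -2    3    .    .    .    .   41
-5   26    2   -1   -2   -2   -0    .    .    .    .    .   39
```

```bash
cat >> pl.py <<'E'
def lean(d): # part axis leaning d deg down-slope
    a=np.cos(np.radians(d))*NN-np.sin(np.radians(d))*U
    return Rtool(-a,-HY)
E
python3 - <<'E'
from pl import *
go(hp(-106,-1.3,110),lean(2.5),.045)
E
```

```text
q [-0.58  0.58  1.59  0.5   1.49 -0.9 ] p [ 0.5072 -0.1204  0.1716] YSN [ 66.6  -0.4 127.8] F [-0.4 -0.6 -0.5] w 0.399 F_YSN [ 0.5 -0.7 -0. ]
tool z [-0.089  0.634 -0.768] y [ 0.991  0.135 -0.003] tilt errs deg (z vs -n: about Y,S) [-0.18  0.12 -0.17]
t 7.30 dist 173.5mm ang 2.7deg n 4
[-0.0, 0.216, 0.022, -0.0, 0.004, -0.0]
[-0.001, 0.216, 0.022, -0.0, 0.004, -0.0]
[-0.001, 0.216, 0.022, -0.0, 0.004, -0.0]
[-0.002, 0.216, 0.022, -0.0, 0.004, -0.0]
```

```bash
python3 -m handwheel '[0,0.21,0.022,0,0.004,0,-0.001,0.216,0.022,0,0.004,0,-0.001,0.216,0.022,0,0.004,0,-0.002,0.21,0.022,0,0.004,0,0,0,0,0,0,0]' 0.4
python3 - <<'E'
from pl import *
go(hp(-105.7,-1.3,40),lean(2.5),.04)
E
```

```text
t: 7.8
ee_pos: [0.6781, -0.0843, 0.1531]
eef_rot: [-1.649, -1.878, -0.641]
force: [0.1, 0.3, -1.2]
width: 0.399
q [-0.43  0.87  1.13  0.61  1.6  -0.69] p [ 0.6781 -0.0843  0.1531] YSN [-107.7   -2.7  105.5] F [ 0.1  0.3 -1.2] w 0.399 F_YSN [-0.1 -0.6 -1.1]
tool z [-0.095  0.674 -0.732] y [ 0.991  0.132 -0.007] tilt errs deg (z vs -n: about Y,S) [ 2.91  0.14 -0.43]
t 7.80 dist 65.5mm ang 0.6deg n 2
[-0.005, -0.004, 0.164, -0.0, -0.001, -0.001]
[-0.004, -0.005, 0.164, -0.0, -0.001, -0.001]
```

```bash
python3 -m handwheel '[-0.005,-0.005,0.164,0,-0.001,-0.001,-0.005,-0.005,0.164,0,-0.001,-0.001,0,0,0,0,0,0]'
python3 - <<'E'
from pl import *
go(hp(-105.7,-1.3,12),lean(2.5),.04)
E
```

```text
t: 8.1
ee_pos: [0.6683, -0.0398, 0.099]
eef_rot: [-1.647, -1.887, -0.635]
force: [-1.1, 0.2, 0.2]
width: 0.401
q [-0.38  0.89  1.23  0.63  1.47 -0.73] p [ 0.6683 -0.0398  0.099 ] YSN [-104.    -2.6   34.9] F [-1.1  0.2  0.2] w 0.401 F_YSN [ 1.1  0.4 -0. ]
tool z [-0.097  0.67  -0.736] y [ 0.991  0.137 -0.006] tilt errs deg (z vs -n: about Y,S) [ 2.57  0.3  -0.14]
t 8.10 dist 23.0mm ang 0.3deg n 1
[0.001, 0.009, 0.114, -0.002, -0.0, -0.001]
```

Before closing I want a look from this pose to check how the jaws sit about the part.

```bash
python3 -m handwheel '[0.001,0.009,0.08,-0.001,0,-0.001,0,0,0,0,0,0]'
python3 - <<'E'
from look import *
look('3',{"scene":(225,195,60,50),"top":(230,140,80,60)},pts=[hp(-105.7,-1.3,16)])
go(hp(-105.7,-1.3,3),lean(2.5),.04)
E
```

```text
t: 8.3
ee_pos: [0.6676, -0.0291, 0.0876]
eef_rot: [-1.646, -1.888, -0.639]
force: [0.0, -0.8, -0.2]
width: 0.398
q [-0.36  0.89  1.25  0.64  1.44 -0.73] p [ 0.6676 -0.0291  0.0876] YSN [-104.7   -1.8   19.3] F [ 0.  -0.8 -0.2] w 0.398 F_YSN [ 0.1 -0.8  0.4]
tool z [-0.095  0.67  -0.736] y [ 0.991  0.137 -0.002] tilt errs deg (z vs -n: about Y,S) [ 2.59  0.16 -0.  ]
q [-0.37  0.89  1.25  0.64  1.45 -0.73] p [ 0.669  -0.0308  0.0896] YSN [-105.9   -1.9   22. ] F [-0.2  0.3  0.6] w 0.402 F_YSN [0.2 0.6 0.2]
tool z [-0.091  0.669 -0.737] y [0.991 0.136 0.001] tilt errs deg (z vs -n: about Y,S) [ 2.49 -0.04  0.06]
t 8.40 dist 19.0mm ang 0.1deg n 1
[-0.001, -0.001, 0.095, 0.0, 0.0, 0.0]
```

View pics/scene3.png

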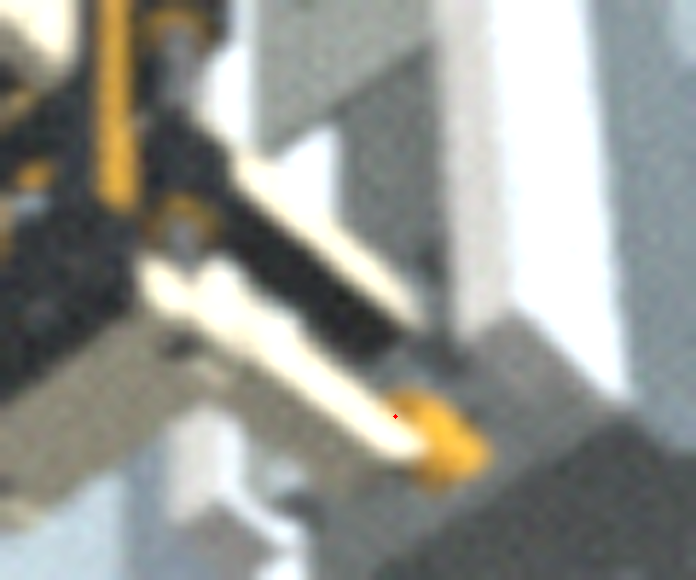

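View pics/top3.png

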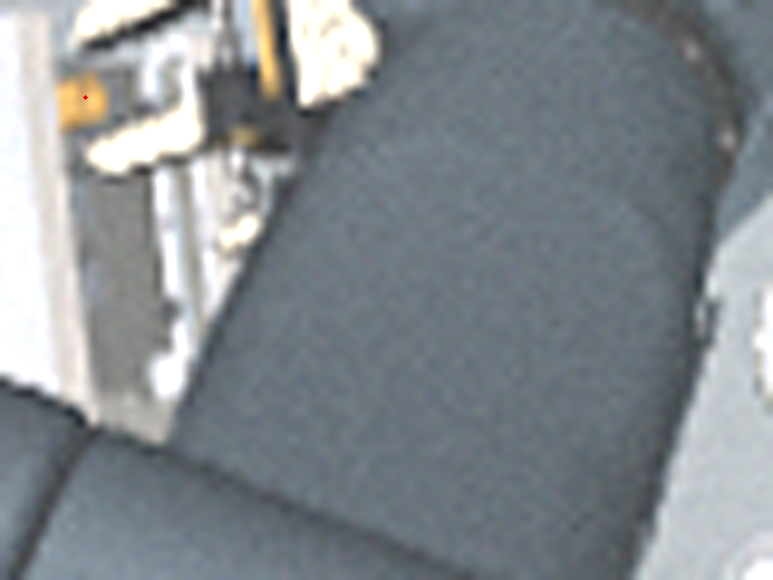

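The jaws straddle the brass part, at scene crop (440,440) and top crop (80,100), and the predicted centre dot lies on it. I'll descend and close gently.

```bash
python3 -m handwheel '[-0.001,-0.001,0.07,0,0,0,0,0,0,0,0,0]'
python3 - <<'E'
from pl import *
go(hp(-105.7,-1.5,3),lean(2.5),.04)
E
```

```text
t: 8.6
ee_pos: [0.6682, -0.0228, 0.0802]
eef_rot: [-1.65, -1.892, -0.644]
force: [0.5, -0.2, 0.5]
width: 0.404
q [-0.36  0.9   1.26  0.65  1.42 -0.74] p [ 0.6682 -0.0228  0.0802] YSN [-106.1   -1.8    9.6] F [ 0.5 -0.2  0.5] w 0.404 F_YSN [-0.4  0.1  0.6]
tool z [-0.088  0.669 -0.738] y [0.991 0.135 0.004] tilt errs deg (z vs -n: about Y,S) [ 2.41 -0.2   0.08]
t 8.60 dist 6.7mm ang 0.2deg n 1
[0.0, -0.002, 0.033, 0.001, 0.001, 0.0]
```

```bash
python3 -m handwheel '[0,-0.002,0.025,0.001,0.001,0,0,0,0.008,0,0,0]' 0.26 10
python3 - <<'E'
from pl import *
go(hp(-105.7,-1.5,3),lean(2.5),.04)
E
```

```text
t: 8.8
ee_pos: [0.6675, -0.0188, 0.0757]
eef_rot: [-1.647, -1.89, -0.644]
force: [-0.4, -0.2, 0.1]
width: 0.287
q [-0.35  0.9   1.27  0.65  1.42 -0.74] p [ 0.6675 -0.0188  0.0757] YSN [-106.    -1.6    3.6] F [-0.4 -0.2  0.1] w 0.287 F_YSN [ 0.5 -0.   0.1]
tool z [-0.091  0.67  -0.736] y [0.991 0.136 0.002] tilt errs deg (z vs -n: about Y,S) [ 2.57 -0.07  0.1 ]
t 8.80 dist 0.7mm ang 0.1deg n 1
[0.0, -0.001, 0.003, 0.0, -0.0, 0.001]
```

```bash
python3 -m handwheel '[0,-0.001,0.003,0,0,0,0,0,0.003,0,0,0]' 0 12
python3 - <<'E'
from pl import *
go(hp(-105.7,-1.5,3),lean(2.5),.04)
E
```

```text
t: 9.0
ee_pos: [0.6673, -0.0182, 0.075]
eef_rot: [-1.647, -1.891, -0.644]
force: [-0.3, -3.0, 3.4]
width: 0.191
q [-0.35  0.9   1.27  0.65  1.41 -0.74] p [ 0.6673 -0.0182  0.075 ] YSN [-105.9   -1.5    2.6] F [-0.3 -3.   3.4] w 0.191 F_YSN [ 0.7 -0.   4.4]
tool z [-0.09   0.67  -0.736] y [0.991 0.136 0.002] tilt errs deg (z vs -n: about Y,S) [ 2.57 -0.08  0.11]
t 9.00 dist 0.5mm ang 0.2deg n 1
[0.0, -0.001, -0.002, 0.0, -0.0, 0.001]
```

```bash
python3 -m handwheel '[0,0,0,0,0,0,0.001,0,-0.025,0,0,0,0.001,0,-0.03,0,0,0]' 0 25
python3 - <<'E'
from pl import *
go(hp(-105.7,-1.5,60),lean(2.5),.04)
E
```

```text
t: 9.3
ee_pos: [0.6679, -0.0254, 0.0833]
eef_rot: [-1.646, -1.89, -0.643]
force: [-0.4, 0.1, -2.1]
width: 0.186
q [-0.36  0.9   1.26  0.64  1.43 -0.74] p [ 0.6679 -0.0254  0.0833] YSN [-105.5   -1.7   13.6] F [-0.4  0.1 -2.1] w 0.186 F_YSN [ 0.4 -1.3 -1.7]
tool z [-0.092  0.67  -0.736] y [0.991 0.137 0.001] tilt errs deg (z vs -n: about Y,S) [ 2.58 -0.02  0.09]
t 9.30 dist 46.4mm ang 0.1deg n 2
[0.006, 0.0, -0.116, 0.0, -0.0, 0.0]
[0.006, 0.0, -0.116, 0.0, -0.0, 0.0]
```

```bash
python3 -m handwheel '[0.003,0,-0.06,0,0,0,0.003,0,-0.06,0,0,0,0.003,0,-0.06,0,0,0,0.003,0,-0.07,0,0,0]' 0 25
python3 - <<'E'
from look import *
look('4',{"scene":(200,165,90,80),"top":(230,120,80,80)})
E
```

```text
t: 9.7
ee_pos: [0.6725, -0.0599, 0.1249]
eef_rot: [-1.647, -1.89, -0.642]
force: [-0.4, 0.4, -0.9]
width: 0.185
q [-0.4   0.87  1.2   0.62  1.53 -0.71] p [ 0.6725 -0.0599  0.1249] YSN [-105.4   -1.7   67.9] F [-0.4  0.4 -0.9] w 0.185 F_YSN [ 0.3 -0.2 -1. ]
tool z [-0.092  0.67  -0.737] y [0.991 0.137 0.001] tilt errs deg (z vs -n: about Y,S) [ 2.56 -0.    0.08]
```

View pics/scene4.png

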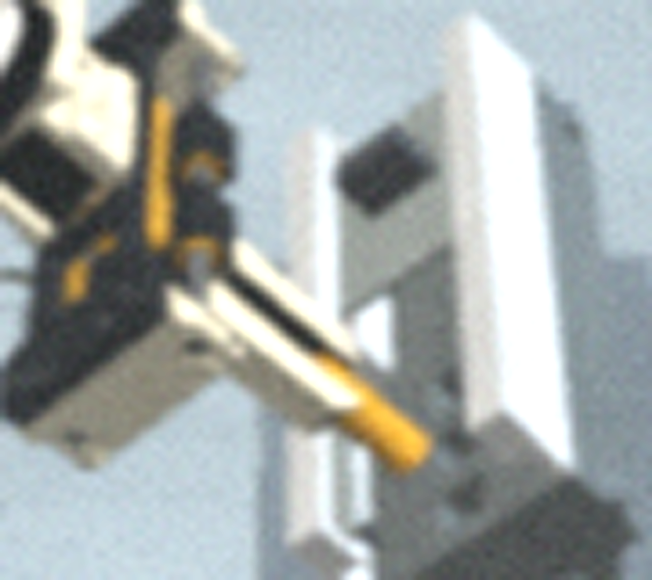

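```bash
python3 -m handwheel '[0.003,0,-0.12,0,0,0,0.003,0,-0.15,0,0,0,0.003,0,-0.18,0,0,0]'
python3 - <<'E'
from pl import *
RD=Rtool(np.array([0,0,-1.]),-HY)
go([.46,-.333,.16],RD,.035,6)
E
```

```text
t: 10.1
ee_pos: [0.6795, -0.1183, 0.1917]
eef_rot: [-1.644, -1.887, -0.639]
force: [0.2, 0.2, -1.0]
width: 0.186
q [-0.47  0.86  1.05  0.59  1.7  -0.67] p [ 0.6795 -0.1183  0.1917] YSN [-104.4   -3.8  156.8] F [ 0.2  0.2 -1. ] w 0.186 F_YSN [-0.2 -0.5 -0.9]
tool z [-0.096  0.671 -0.735] y [ 0.99   0.138 -0.003] tilt errs deg (z vs -n: about Y,S) [ 2.71  0.24 -0.  ]
t 10.10 dist 308.7mm ang 42.7deg n 9
[-0.087, -0.137, -0.055, -0.0, -0.026, 0.0]
[-0.091, -0.137, -0.048, -0.0, -0.026, 0.0]
[-0.095, -0.137, -0.04, -0.0, -0.026, 0.0]
[-0.098, -0.137, -0.033, -0.0, -0.026, 0.0]
[-0.1, -0.137, -0.024, -0.0, -0.026, 0.0]
[-0.102, -0.137, -0.016, -0.0, -0.026, 0.0]
[-0.103, -0.137, -0.008, -0.0, -0.026, 0.0]
[-0.103, -0.137, 0.001, -0.0, -0.026, 0.0]
[-0.103, -0.137, 0.009, -0.0, -0.026, 0.0]
```

```bash
python3 -m handwheel '[-0.087,-0.137,-0.055,0,-0.026,0,-0.091,-0.137,-0.048,0,-0.026,0,-0.095,-0.137,-0.04,0,-0.026,0,-0.098,-0.137,-0.033,0,-0.026,0,-0.1,-0.137,-0.024,0,-0.026,0]'
python3 - <<'E'
from pl import *
RD=Rtool(np.array([0,0,-1.]),-HY)
go([.46,-.333,.14],RD,.035,6)
E
```

```text
t: 10.6
ee_pos: [0.5562, -0.2437, 0.1753]
eef_rot: [-1.892, -2.177, -0.307]
force: [-0.8, -0.6, -0.8]
width: 0.187
q [-0.6   0.6   1.4   0.24  1.36 -0.82] p [ 0.5562 -0.2437  0.1753] YSN [ 34.8 -96.7 213.3] F [-0.8 -0.6 -0.8] w 0.187 F_YSN [ 0.9 -0.9 -0.3]
tool z [-0.043  0.312 -0.949] y [0.99  0.139 0.001] tilt errs deg (z vs -n: about Y,S) [-21.11   0.     0.21]
t 10.60 dist 135.9mm ang 18.4deg n 4
[-0.103, -0.135, 0.012, 0.0, -0.026, 0.0]
[-0.102, -0.135, 0.02, 0.0, -0.026, 0.0]
[-0.1, -0.134, 0.028, 0.0, -0.026, 0.0]
[-0.097, -0.134, 0.036, 0.0, -0.026, 0.0]
```

```bash
python3 -m handwheel '[-0.103,-0.135,0.012,0,-0.026,0,-0.102,-0.135,0.02,0,-0.026,0,-0.1,-0.134,0.028,0,-0.026,0,-0.097,-0.134,0.036,0,-0.026,0]'
python3 - <<'E'
from look import *
RD=Rtool(np.array([0,0,-1.]),-HY)
look('5',{"scene":(130,150,90,80),"top":(270,150,110,80)})
go([.46,-.333,.06],RD,.02,6)
p=pickle.load(open("pics/scene5.pkl","rb")); C=cloud(p); im=p["image"].astype(int)
k=(im[...,0]-im[...,2]>50)&(np.linalg.norm(C[...,:2]-[.46,-.333],axis=-1)<.05)&(C[...,2]<.15)&(C[...,2]>.02)
a=C[k]; print(k.sum(),np.percentile(a,[2,50,98],axis=0).round(4).tolist())
e=bot.read_state()["ee_pos"]; d=a[a[:,2]<e[2]]
# fit surface-axis direction
c=d.mean(0);U_,S_,V_=np.linalg.svd(d-c); print("axis",V_[0]*np.sign(V_[0][2]),S_)
E
```

```text
t: 11.0
ee_pos: [0.4564, -0.3368, 0.1411]
eef_rot: [2.047, 2.36, -0.017]
force: [0.9, -1.1, -1.8]
width: 0.185
q [-0.71  0.46  1.69 -0.01  0.97 -0.85] p [ 0.4564 -0.3368  0.1411] YSN [ 146.3 -178.9  237.8] F [ 0.9 -1.1 -1.8] w 0.185 F_YSN [-0.7 -2.1 -0.6]
tool z [ 0.006 -0.02  -1.   ] y [0.99  0.141 0.003] tilt errs deg (z vs -n: about Y,S) [-37.72  -0.19   0.35]
q [-0.71  0.46  1.69 -0.01  0.97 -0.85] p [ 0.4546 -0.3363  0.1403] YSN [ 148.  -178.9  236.7] F [ 1.   0.1 -0.2] w 0.185 F_YSN [-1.  -0.1 -0.1]
tool z [ 0.003 -0.017 -1.   ] y [0.99  0.139 0.001] tilt errs deg (z vs -n: about Y,S) [-37.59  -0.04   0.18]
t 11.10 dist 80.6mm ang 1.0deg n 5
[0.004, 0.006, 0.08, 0.0, 0.001, 0.0]
[0.004, 0.006, 0.08, 0.0, 0.001, 0.0]
[0.003, 0.006, 0.08, 0.0, 0.001, 0.0]
[0.003, 0.006, 0.08, 0.0, 0.001, 0.0]
[0.003, 0.006, 0.08, 0.0, 0.001, 0.0]
44 [[0.4576, -0.3444, 0.1067], [0.4641, -0.3332, 0.1238], [0.4707, -0.3275, 0.1412]]
axis [ 0.10536427 -0.19088328  0.97594157] [0.05945586 0.02737831 0.01666731]
```

View pics/scene5.png

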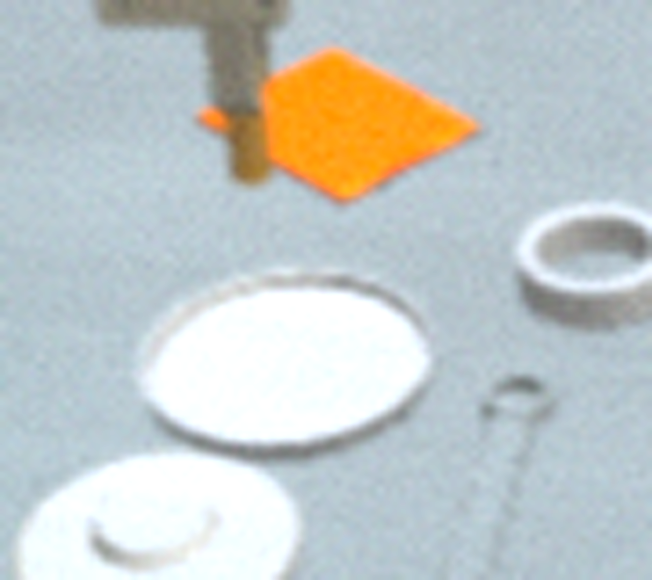

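View pics/top5.png

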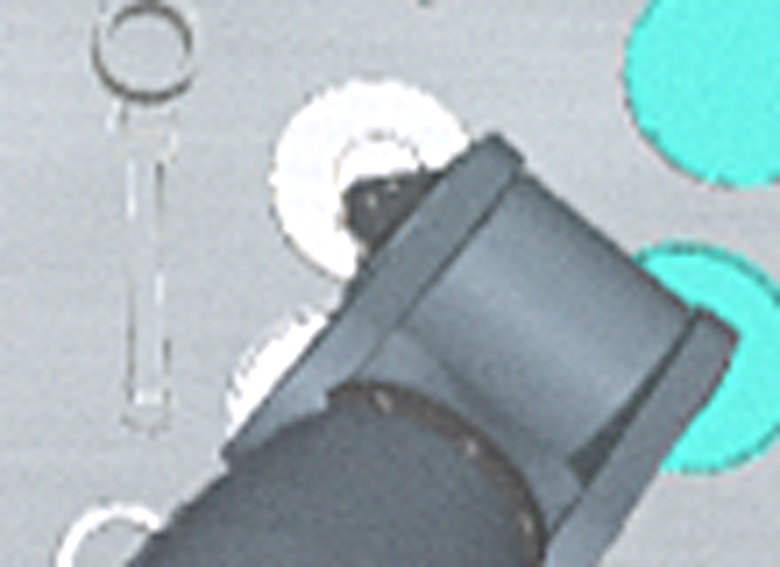

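```bash
python3 -m handwheel '[0.004,0.006,0.09,0,0.001,0,0.004,0.006,0.09,0,0.001,0,0.004,0.006,0.09,0,0.001,0,0.004,0.006,0.08,0,0.001,0]'
python3 - <<'E'
from pl import *
RD=Rtool(np.array([0,0,-1.]),-HY)
go([.46,-.333,.048],RD,.01,6)
E
```

```text
t: 11.5
ee_pos: [0.4619, -0.333, 0.0711]
eef_rot: [2.059, 2.364, 0.002]
force: [-0.5, -0.2, -0.9]
width: 0.186
q [-0.71  0.57  1.72  0.    0.84 -0.85] p [ 0.4619 -0.333   0.0711] YSN [ 140.3 -221.7  182.2] F [-0.5 -0.2 -0.9] w 0.186 F_YSN [ 0.5 -0.7 -0.6]
tool z [ 0.006 -0.003 -1.   ] y [0.991 0.137 0.005] tilt errs deg (z vs -n: about Y,S) [-36.99  -0.3    0.27]
t 11.50 dist 23.1mm ang 0.4deg n 3
[0.001, -0.003, 0.038, 0.001, 0.0, 0.0]
[0.001, -0.003, 0.038, 0.001, 0.0, 0.0]
[0.001, -0.003, 0.038, 0.001, 0.0, 0.0]
```

```bash
python3 -m handwheel '[0.001,-0.003,0.035,0.001,0,0,0.001,-0.003,0.035,0.001,0,0,0,-0.002,0.03,0,0,0]'
python3 - <<'E'
from pl import *
RD=Rtool(np.array([0,0,-1.]),-HY)
go([.46,-.333,.043],RD,.01,6)
E
```

```text
t: 11.8
ee_pos: [0.4609, -0.332, 0.0488]
eef_rot: [-2.062, -2.369, 0.004]
force: [0.4, -0.5, -0.5]
width: 0.185
q [-0.7   0.61  1.73 -0.    0.81 -0.84] p [ 0.4609 -0.332   0.0488] YSN [ 141.2 -235.1  164.4] F [ 0.4 -0.5 -0.5] w 0.185 F_YSN [-0.4 -0.7 -0. ]
tool z [-0.002 -0.001 -1.   ] y [ 0.99   0.138 -0.002] tilt errs deg (z vs -n: about Y,S) [-36.87   0.14   0.  ]
t 11.80 dist 6.0mm ang 0.2deg n 1
[-0.004, -0.005, 0.029, -0.001, 0.0, 0.001]
```

```bash
python3 -m handwheel '[0,0,0.012,0,0,0,0,0,0.01,0,0,0]'; python3 -m handwheel '[0,0,0.006,0,0,0]'
```

```text
t: 12.0
ee_pos: [0.4611, -0.3321, 0.0442]
eef_rot: [-2.062, -2.369, 0.004]
force: [0.5, 0.6, -0.8]
width: 0.186
t: 12.1
ee_pos: [0.4611, -0.3321, 0.0431]
eef_rot: [-2.063, -2.369, 0.004]
force: [0.1, -0.2, -1.1]
width: 0.184
```

```bash
python3 -m handwheel '[0,0,0.005,0,0,0]'; python3 -m handwheel '[0,0,0.004,0,0,0]'
```

```text
t: 12.2
ee_pos: [0.4613, -0.3323, 0.0423]
eef_rot: [2.063, 2.369, -0.004]
force: [0.4, 0.4, -0.1]
width: 0.187
t: 12.3
ee_pos: [0.4616, -0.3326, 0.0422]
eef_rot: [2.062, 2.368, -0.004]
force: [-2.0, 1.1, 9.9]
width: 0.183
```

```bash
python3 -m handwheel '[0,0,-0.001,0,0,0]' - 5; python3 -m handwheel '[0,0,0,0,0,0]' 0.25
python3 - <<'E'
from pl import *
show(bot.read_state())
E
```

```text
t: 12.4
ee_pos: [0.4617, -0.3328, 0.0426]
eef_rot: [2.062, 2.368, -0.004]
force: [0.8, -0.3, -1.2]
width: 0.187
t: 12.5
ee_pos: [0.4618, -0.3329, 0.0429]
eef_rot: [2.062, 2.368, -0.004]
force: [0.4, 0.0, -0.4]
width: 0.233
q [-0.71  0.62  1.73 -0.    0.79 -0.84] p [ 0.4618 -0.3329  0.0429] YSN [ 140.4 -239.7  160.5] F [ 0.4  0.  -0.4] w 0.233 F_YSN [-0.4 -0.3 -0.3]
tool z [ 0.    -0.003 -1.   ] y [ 0.99   0.138 -0.   ] tilt errs deg (z vs -n: about Y,S) [-3.697e+01  2.000e-02  7.000e-02]
```

```bash
python3 -m handwheel '[0,0,0,0,0,0,0,0,0,0,0,0]' 0.45; python3 -m handwheel '[0,0,-0.04,0,0,0,0,0,-0.08,0,0,0,0,0,-0.15,0,0,0,0,0,-0.2,0,0,0,0,0,-0.2,0,0,0]'
python3 - <<'E'
from look import *
look('6',{"scene":(130,150,130,100),"top":(270,150,110,80)})
E
```

```text
t: 12.7
ee_pos: [0.4619, -0.333, 0.043]
eef_rot: [2.061, 2.367, -0.004]
force: [-0.6, -0.1, -0.9]
width: 0.375
t: 13.2
ee_pos: [0.4597, -0.3307, 0.1782]
eef_rot: [-2.058, -2.364, 0.004]
force: [0.6, -0.2, 0.6]
width: 0.449
q [-0.7   0.43  1.64 -0.    1.08 -0.84] p [ 0.4597 -0.3307  0.1782] YSN [ 142.2 -150.8  262.6] F [ 0.6 -0.2  0.6] w 0.449 F_YSN [-0.6  0.1  0.7]
tool z [-0.007  0.003 -1.   ] y [ 0.99   0.137 -0.007] tilt errs deg (z vs -n: about Y,S) [-36.66   0.38  -0.17]
```

View pics/scene6.png

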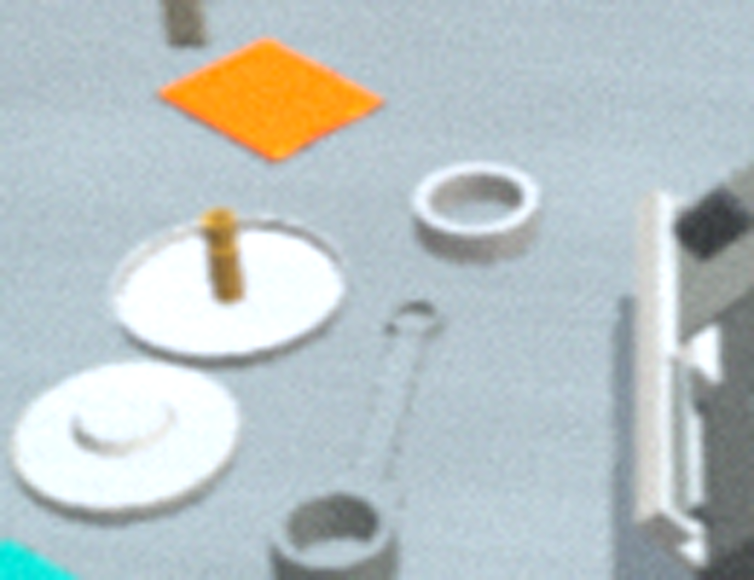

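The collet body stands upright in the dish (scene crop (225,255), bored end and groove at the top). I'll move the arm clear and check everything.

```bash
python3 -m handwheel '[0,0,-0.2,0,0,0,0,0,-0.2,0,0,0,0,0,-0.2,0,0,0,0,-0.1,-0.1,0,0,0,0,-0.2,0,0,0,0]';python3 -m handwheel '[0.1,-0.2,0,0,0,0,0.2,-0.1,0,0,0,0,0.2,0,0,0,0,0,0.2,0,0,0,0,0,0,0,0,0,0,0]'
python3 - <<'E'
from look import *
look('7',{"scene":(110,150,200,140),"top":(200,120,190,140)})
for n in ("scene","top"):
    p=pickle.load(open(f"pics/{n}7.pkl","rb")); C=cloud(p); im=p["image"].astype(int)
    k=(im[...,0]-im[...,2]>40)&(np.linalg.norm(C[...,:2]-[.46,-.333],axis=-1)<.055)
    a=C[k]; print(n,k.sum(),np.percentile(a,[3,50,97],axis=0).round(4).tolist()); t=a[a[:,2]>.048]; print("top pts",t.mean(0))
    H=hc(C); m=(abs(H[...,0]-66)<52)&(abs(H[...,1])<28)&(H[...,2]>18)&(H[...,2]<29); print("plate",np.percentile(H[m],[2,50,98],axis=0).round(1).tolist())
    for r in bot.cut_out("dish",bot.capture(n)):
        q=C[r["mask"]];q=q[np.isfinite(q[:,0])&(q[:,2]<.02)]; lo,hi=np.percentile(q,[1,99],axis=0); print("dish",r["confidence"],((lo+hi)/2).round(3))
E
```

```text
t: 13.8
ee_pos: [0.4026, -0.339, 0.3272]
eef_rot: [2.058, 2.372, -0.004]
force: [0.0, -1.0, -0.3]
width: 0.451
t: 14.3
ee_pos: [0.3163, -0.205, 0.3259]
eef_rot: [2.064, 2.366, -0.004]
force: [1.6, -0.5, -0.1]
width: 0.449
q [-0.7  -0.09  1.89 -0.    1.34 -0.83] p [ 0.3163 -0.205   0.3259] YSN [267.2  54.4 283.2] F [ 1.6 -0.5 -0.1] w 0.449 F_YSN [-1.5 -0.6  0.4]
tool z [-0.001 -0.003 -1.   ] y [ 0.991  0.135 -0.001] tilt errs deg (z vs -n: about Y,S) [-36.96   0.06  -0.05]
scene 65 [[0.4537, -0.3382, 0.0066], [0.4676, -0.3292, 0.0368], [0.4732, -0.3241, 0.0566]]
top pts [ 0.46285414 -0.33109553  0.0536209 ]
plate [[14.9, -26.8, 21.1], [48.2, 2.9, 23.9], [114.9, 21.7, 28.1]]
dish 0.9 [ 0.462 -0.332  0.006]
dish 0.83 [ 0.657 -0.551  0.007]
dish 0.55 [ 0.5   -0.518  0.006]
dish 0.36 [ 0.537 -0.225  0.005]
top 23 [[0.4533, -0.3427, 0.0185], [0.4598, -0.3305, 0.0527], [0.4668, -0.3246, 0.0584]]
top pts [ 0.46072991 -0.33262537  0.05540596]
plate [[15.8, -26.7, 19.6], [73.8, -1.6, 23.7], [114.5, 20.4, 27.6]]
dish 0.94 [ 0.496 -0.52   0.006]
dish 0.93 [ 0.654 -0.553  0.005]
dish 0.77 [ 0.463 -0.338  0.005]
```

View pics/scene7.png

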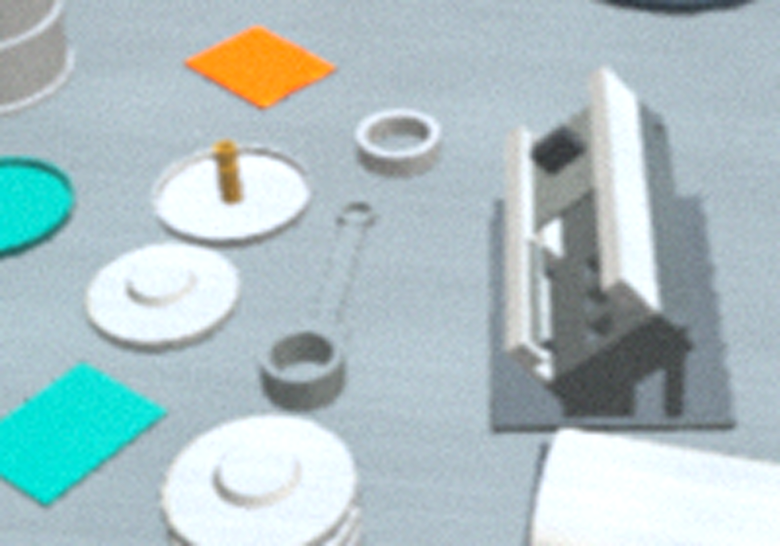

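View pics/top7.png

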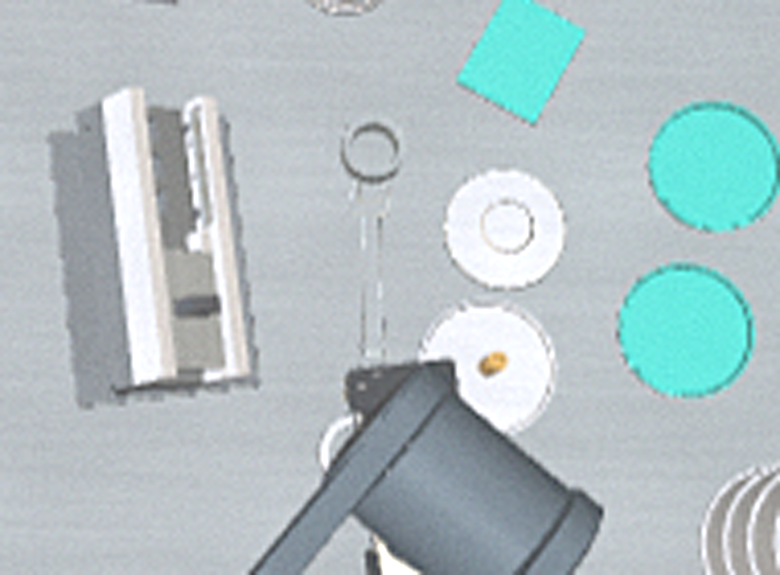

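The scene crop shows the part upright near the dish's centre at (230,172), the cover parked at (565,150), and the bystanders unmoved. The top crop agrees, with the part at (492,362), so I'm handing in.

```bash
python3 -c "
from cell import bot
print(bot.close_job(), bot.read_state()['t'])"
```

```text
the job is handed in; nothing more can be done
the job is handed in; nothing more can be done
```

The cover plate is parked in the near half of the holder, and the long collet body stands upright, bored end up, in the plain parts dish. I handed the job in at about 14.5 s of the 53 s allowed; the hand-in reported no verdict.

- **Cover:** I gripped the bar and pressed it down about 6 mm with up to 35 N. Then I slid it about 132 mm, still pressed, until the force rose at the end stop. Afterwards the camera depth put the plate's top 24 mm above the deck, which matches the parking bay's height.
- **Collet body:** it was in pocket 0, the far one. It came out with only a few newtons of pull. I set it down with one brief contact of about 10 N, then opened the jaws with its base at most about 0.7 mm above the floor.
- **Last checks:** both cameras show the part standing, top at about 56 mm, within about 3 mm of the dish centre in one view and 6 mm in the other. The other things on the bench look unmoved in the pictures.

**Small disagreements and limits:**
- The two cameras differed by about 4 mm along the holder, so I used the middle value, and the grasps agreed with it.
- The bushes are too deep in their pockets to measure. The gripper never went near pockets 1 and 2 with its fingers at deck level.

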